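# Chock a row of drill cores on the laying-out board

## Task

Lay the loose reddish-brown stone drill core on its side on the board, next to the two cores already there on the side away from the stop batten, parallel to them and about level with them; set it down, do not drop it or send it rolling. Then set the wooden chock flat on the board with its hollow face under the middle of that last core and ease it forward until all three cores lie snug and parallel against the batten with no play left, so the row cannot roll apart, and let go. Leave the tin, the magnifier and the fossil where they are.

Things in the scene. Friction and masses are not known exactly. Their poses are not given: they have to be found in the camera images.
- board: Plywood board fixed to the bench, 290 (x) x 150 (y) x 12 mm, two flush dark rubber runners along x. Origin at the centre of its underside, z up; upper face at z = 12 mm. A beech stop batten, 22 mm wide, 34 mm above the upper face, spans its +x end; the batten's face towards the row is at x = +123 mm. The row runs along board x, each core lying along board y.
- core_a: Grey stone drill core: solid cylinder, 50 mm diameter, 110 mm long, 0.57 kg, loose on its side on the board, nearest the batten. Origin at its centre; its y axis is the cylinder's axis (x and z turn as it rolls). Rolls easily. Starts a little off the batten and slightly askew.
- core_b: Whitish stone drill core, same size, mass and axes as core_a, lying loose on the board on the -x side of core_a, with a gap between them of some 1 to 3 cm.
- core_c: Reddish-brown stone drill core, same size and axes as core_a, 0.45 to 0.7 kg, lying loose on its side on the bench to the left or right of the board. This is the loose core that has to join the row, on the -x side of core_b.
- chock: Loose beech chock, 0.18 kg, flat on the bench on the other side of the board from core_c. 60 mm wide (y, flat parallel sides), 28 mm high; origin on its underside, below the grip place, z up. From x = -26 mm (upright back) to +35 mm (toe tip, 4 mm thick). The +x face is a hollow of 26 mm radius rising from the toe to a lip at x = +24, z = 22 mm; in use it faces board +x.
- chock_seat (a point): Where the axis of a core seated in the chock's hollow lies: 50 mm ahead of the chock's origin along its x, mid-width, 25 mm above its underside. A core pressed home has its axis within about 1 mm of it in x.
- tin: Bystander: open steel food tin, 73 mm across, 100 mm high, standing at the back left; origin under its centre. Leave it alone.
- magnifier: Bystander: black and white magnifier (loupe), 42 mm across, 40 mm high, standing to the right towards the back; origin under its centre. Leave it alone.
- fossil: Bystander: brownish stone with a fossil, 40 x 51 x 25 mm, lying to the right; origin under its centre. Leave it alone.

How it is judged:
By the outcome, as a careful person would: the job done as asked, in the order asked, and still so for the second after the job is handed in, with the robot touching nothing.
It also fails if it takes over 58 s, if anything falls off the work surface, if the arm or the gripper's body presses on something with over 40 N, if the wrist force passes 120 N, or if a joint passes its speed limit or range.

## Robot

A 6-joint arm with a two-finger parallel gripper is mounted at the origin on a cart in front of the work surface, level with it; the furniture and walls round the work are solid. World frame = base frame: x ahead of the robot, y to its left, z up, the work surface at z = 0. Lengths are in m, angles in rad, forces in N, time in s.
With the tool pointing down it reaches from about 0.325 to 0.85 m from the base axis. Payload 15.5 kg.
Tool frame: the origin (TCP) lies midway between the tips of the shut fingers; the grasp point (between the pads) lies 19 mm behind it; z points along the fingers, y is the line along which they close (so a half turn about z gives the same grasp; the last joint's range is limited). The gripper opens to 91 mm and grips with 3 to 60 N. Pads are 32 mm wide; open, the fingers measure 118 mm over their backs; the gripper's body (76 mm by 178 mm) begins 60 mm behind the grasp point.
Start: joints at [1.198, 0.494, 1.345, -0, 1.302, -0.096], TCP at [0.171, 0.601, 0.214] pointing down, gripper open.
Joint ranges: [-2.91, 2.91], [-0.82, 2.16], [0.22, 2.67], [-1.22, 4.37], [0.12, 2.79], [-3.08, 3.08]. Speed limits (rad/s): [1.89, 1.89, 2.57, 3.01, 3.01, 3.01].

## Interface

Orientations are given as a unit quaternion [w, x, y, z].
In Python, from cell import r gives the robot as it stands.
- The arm moves only by the tool apply_moves, never from a script. Its argument "targets" is a list of rows, each a list of 7 numbers: the shift along the tool's x, y, z in mm, then the turn, a rotation vector about the tool's x, y, z in degrees, then the opening, from 0 (shut) to 1 (fully open). A call has 1 to 8 rows; each row shifts and turns the commanded pose from where the row before left it, along the tool's axes as they then stand; what a row does not reach is not made up. A row lasts 1/10 s, in which the tool goes at most 50 mm and 8.59 degrees, less where a joint would pass 70% of its speed; a pose out of reach is approached as far as the arm can. A call is refused whole if a number of a shift passes 50 or a number of a turn 8.59, either way. A call with a gripper value outside its range is refused whole. The fingers move at their own pace and stop on an object; "force" is the grip in N (left out, the last holds). Time passes only in rows, so rows that do not move let the fingers close. It gives the time, the measured TCP pose, the force, the opening and the grip force at its end, in the units of the state.
- r.state(): the state, without advancing time (a new reading comes with each control period).
- r.grab_frame(name): name is "side" or "top" or "wrist"; returns a dict with "img" (384x512x3 uint8, red, green, blue), "range_z" (384x512 float32, m along the optical axis (not along the pixel's ray), 0 where there is no reading), "mtx" (3x3 intrinsics, pixels), "k1" (the pictures are not rectified: a ray, as slopes to the right and down, at radius r is drawn at 1 + k1 r^2 times it, then the intrinsics apply), "camera_from_world" (4x4, takes a point from world to camera coordinates); the wrist camera has in their place "tool_from_camera" (4x4, takes a point from camera to tool coordinates, whose origin is the TCP and whose axes are the flange's). Camera axes: x right, y down, z forward; pixel columns grow to the right and rows downward; lengths in m; the calibration is good to about 2 mm. A picture is of the moment at which its call begins: read the wrist's pose just before it.
- r.close_job(): hands the job in; it is judged then, once.
The state is a dict: "t": time; "joint_positions": joint angles; "qvel": joint speeds; "tau": joint torques, N m; "eef_pos": TCP position; "orientation": TCP orientation; "contact_force": force on the tool from outside, world axes, zero at the start; "ft_torque": the same for the moment, N m; "gripper_width": finger opening in m; "grip_force": force on a finger pad.
Only numpy, scipy, OpenCV 4.12 (cv2) and the standard library are available. Lean on these libraries where they do the work, as an engineer would, in place of code of your own. Each camera call takes 0.05 s, during which the arm holds its last target. There are 200 camera calls.

## Working session

There is one attempt and no reset: what is moved stays moved. The work goes in short steps, Python scripts to look and compute and a tool call to move; the robot and the scene stay as the last step left them, time stands still between calls to the robot, and variables do not carry over. Pictures are saved under pics/ and viewed, at most 10 in all, crops included, and the job is handed in when it is done.

Besides the shell and the picture viewer there is one more tool, called after "Call:" in YAML: its name, and indented under it one key for each argument. apply_moves: Moves the arm, as the interface text tells. Its arguments: {"type":"object","properties":{"targets":{"type":"array","items":{"type":"array","items":{"type":"number"}}},"force":{"type":"number"}},"required":["targets"]}

```bash
mkdir -p pics; ls; cat > h.py <<'E'
import numpy as np, cv2
from cell import r
from scipy.spatial.transform import Rotation as R
def grab(n):
    s=r.state(); f=r.grab_frame(n); f['name']=n
    if n=='wrist':
        q=s['orientation']; T=np.eye(4); T[:3,:3]=R.from_quat([q[1],q[2],q[3],q[0]]).as_matrix(); T[:3,3]=s['eef_pos']
        f['wc']=T@f['tool_from_camera']
    else: f['wc']=np.linalg.inv(f['camera_from_world'])
    return f
def rays(f,uv):
    uv=np.asarray(uv,float).reshape(-1,1,2)
    D=np.array([f['k1'],0,0,0,0],float)
    p=cv2.undistortPoints(uv,np.asarray(f['mtx'],float),D).reshape(-1,2)
    return np.c_[p,np.ones(len(p))]
def plane(f,uv,z):
    d=rays(f,uv)@f['wc'][:3,:3].T; o=f['wc'][:3,3]
    return o+d*((z-o[2])/d[:,2])[:,None]
def cloud(f):
    h,w=f['range_z'].shape; v,u=np.mgrid[:h,:w]
    d=rays(f,np.c_[u.ravel(),v.ravel()])*f['range_z'].reshape(-1,1)
    return (d@f['wc'][:3,:3].T+f['wc'][:3,3]).reshape(h,w,3)
def save(f,n): cv2.imwrite('pics/'+n,f['img'][:,:,::-1])
E
python3 - <<'E'
from h import *
a=[grab(n) for n in('side','top')]
for f in a: print(f['name'],f['wc'].round(3).tolist(),f['mtx'].tolist(),f['k1'])
cv2.imwrite('pics/a.png',a[0]['img'][:,:,::-1]);cv2.imwrite('pics/b.png',a[1]['img'][:,:,::-1])
s=r.state();print(s)
E
```

```text
pics
side [[0.965, -0.137, 0.221, 0.462], [-0.26, -0.574, 0.777, -0.628], [0.02, -0.807, -0.59, 0.56], [0.0, 0.0, 0.0, 1.0]] [[351.26997823073884, 0.0, 263.65979782462824], [0.0, 351.26997823073884, 195.66794347685914], [0.0, 0.0, 1.0]] -0.05957414768868415
top [[-0.019, -0.997, 0.07, 0.585], [-1.0, 0.018, -0.017, 0.041], [0.016, -0.071, -0.997, 1.014], [0.0, 0.0, 0.0, 1.0]] [[353.1547417555564, 0.0, 250.05216720681273], [0.0, 353.1547417555564, 197.1657143488372], [0.0, 0.0, 1.0]] 0.010456259333293272
{'t': 0.1, 'joint_positions': array([ 1.19747229e+00,  4.94127358e-01,  1.34605792e+00, -6.13163965e-06,
        1.30250086e+00, -9.55200022e-02]), 'qvel': array([-0.00123936, -0.00092414, -0.00245847,  0.00013105, -0.00102199,
        0.0012771 ]), 'tau': array([ 5.60046192e-04, -8.80244207e+01, -3.82540190e+01,  7.12139625e-02,
        4.82091832e-02,  1.71881436e-05]), 'eef_pos': array([0.17129009, 0.60071854, 0.21339778]), 'orientation': array([-1.24122793e-04,  1.38454964e-01,  9.90368580e-01, -5.32474252e-04]), 'contact_force': array([-1.05092248, -0.30749351,  0.58935575]), 'ft_torque': array([ 0.03369365, -0.00232746,  0.00119249]), 'grip_force': 0.0, 'gripper_width': 0.09150559270297767}
```

View pics/b.png

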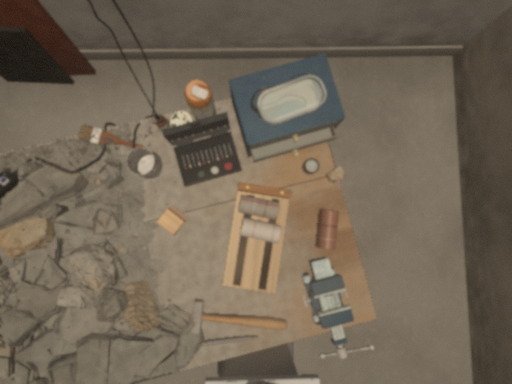

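View pics/a.png

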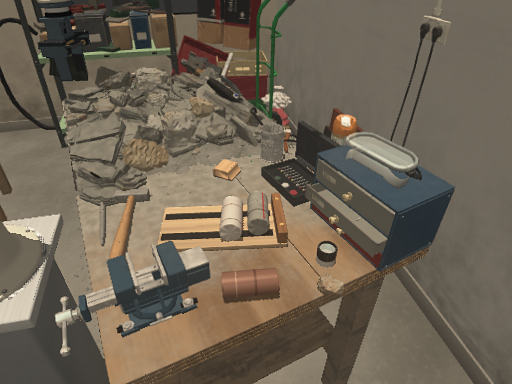

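The top view shows the board centred near (258,240) with the batten at its top, about (265,190). The grey and white cores are at (259,208) and (261,230). The red core is at (327,229), on the right. The chock is at (171,220), on the left, with the vise at (328,290). The side view agrees: red core (250,284), chock (227,170), batten (279,218).

```bash
cat >> h.py <<'E'
def hsv(f): return cv2.cvtColor(f['img'],cv2.COLOR_RGB2HSV)
def blob(m,uv):
    n,l=cv2.connectedComponents(m.astype(np.uint8)); return l==l[uv[1],uv[0]] if l[uv[1],uv[0]] else None
E
python3 - <<'E'
from h import *
f=grab('top'); C=cloud(f); g=grab('side'); G=cloud(g)
for n,p in dict(c=(327,229),chock=(171,220),a=(259,208),b=(261,230),batten=(265,190),boardl=(232,275),boardr=(270,285),bench=(200,260),bench2=(300,260),vise=(322,268),mag=(311,166),fos=(336,174),ham=(240,320)).items():
    print(n,C[p[1],p[0]].round(3),hsv(f)[p[1],p[0]])
for n,p in dict(c=(250,284),chock=(227,168),b=(232,215),a=(258,210)).items(): print('side',n,G[p[1],p[0]].round(3),hsv(g)[p[1],p[0]])
# heights in a region: core c extents by height mask
for nm,P in(('top',C),('side',G)):
  for n,(cx,cy) in dict(c=(0.54,-.16),chock=(.56,.28)).items():
    m=(abs(P[...,0]-C[229 if n=='c' else 220,327 if n=='c' else 171][0])<.09)&(abs(P[...,1]-C[229 if n=='c' else 220,327 if n=='c' else 171][1])<.055)&(P[...,2]>.014)
    Q=P[m]; rc=cv2.minAreaRect((Q[:,:2]*1000).astype(np.float32)); print(nm,n,len(Q),rc,np.percentile(Q[:,2],[50,90,98]).round(3))
E
```

```text
c [ 0.562 -0.184  0.049] [ 11 102 152]
chock [0.595 0.244 0.027] [ 17 104 197]
a [0.623 0.001 0.061] [ 18  60 154]
b [ 0.563 -0.004  0.059] [ 16  55 190]
batten [ 0.673 -0.018  0.043] [ 13 134 150]
boardl [0.438 0.078 0.008] [ 17  92 185]
boardr [ 0.408 -0.028  0.009] [ 16  98 182]
bench [0.481 0.168 0.002] [ 17  62 148]
bench2 [ 0.475 -0.116  0.   ] [ 15  72 146]
vise [ 0.463 -0.158  0.089] [ 30  22 177]
mag [ 0.74  -0.15   0.028] [ 23  41 162]
fos [ 0.717 -0.221  0.023] [ 17  91 160]
ham [0.318 0.058 0.023] [ 15 114 166]
side c [ 0.559 -0.209  0.041] [ 10 111 143]
side chock [0.594 0.229 0.027] [ 16 120 226]
side b [ 0.561 -0.025  0.06 ] [ 19  54 228]
side a [ 0.622 -0.021  0.06 ] [ 19  56 172]
top c 849 ((539.889892578125, -184.0018768310547), (63.622379302978516, 157.4623260498047), 72.55834197998047) [0.048 0.084 0.089]
top chock 451 ((591.4847412109375, 246.88706970214844), (62.731483459472656, 54.84510040283203), 50.2421875) [0.028 0.03  0.032]
side c 1750 ((538.9557495117188, -188.82656860351562), (61.338356018066406, 160.97479248046875), 69.9268798828125) [0.045 0.067 0.087]
side chock 274 ((592.2344970703125, 244.58676147460938), (61.238037109375, 52.50611114501953), 48.916175842285156) [0.027 0.029 0.029]
```

```bash
cat >> h.py <<'E'
def plan(p,psi,s=None):
    """shift (mm, present tool axes) and turn (deg, tool z) to TCP p, tool-y heading psi (deg), tool down"""
    s=s or r.state(); q=s['orientation']; M=R.from_quat([q[1],q[2],q[3],q[0]]).as_matrix()
    c,sn=np.cos(np.radians(psi)),np.sin(np.radians(psi)); y=np.array([c,sn,0]); z=np.array([0,0,-1.])
    T=np.c_[np.cross(y,z),y,z]
    print('shift',(M.T@(np.array(p)-s['eef_pos'])*1000).round(1),'turn',np.degrees(R.from_matrix(M.T@T).as_rotvec()).round(2),'psi',np.degrees(np.arctan2(M[1,1],M[0,1])).round(2),'tcp',s['eef_pos'].round(4))
E
python3 - <<'E'
from h import *
f=grab('wrist'); print(f['tool_from_camera'].round(3).tolist(),f['mtx'].tolist(),f['k1'])
plan([.53,.03,.46],74)
E
```

```text
[[-0.0, -0.954, -0.299, 0.083], [1.0, -0.0, 0.0, 0.0], [-0.0, -0.299, 0.954, -0.17], [0.0, 0.0, 0.0, 1.0]] [[336.16935339685296, 0.0, 255.12934418317113], [0.0, 336.16935339685296, 188.9807657757147], [0.0, 0.0, 1.0]] -0.018406150616196236
shift [-501.5 -450.8 -246.1] turn [-0.03 -0.    0.08] psi 74.08 tcp [0.1713 0.6009 0.2136]
```

Call:
apply_moves:
  targets:
    - [-26.5,-29.6,-17,0,0,0,1]
    - [-26.5,-29.6,-17,0,0,0,1]
    - [-26.5,-29.6,-17,0,0,0,1]
    - [-26.5,-29.6,-17,0,0,0,1]
    - [-26.5,-29.6,-17,0,0,0,1]
    - [-26.5,-29.6,-17,0,0,0,1]
    - [-26.5,-29.6,-17,0,0,0,1]
    - [-26.5,-29.6,-17,0,0,0,1]

```text
t: 1.05
eef_pos: [0.3106, 0.3137, 0.3507]
orientation: [0.0, 0.138, 0.99, 0.0]
contact_force: [0.4, 0.1, 0.9]
gripper_width: 0.0911
grip_force: 0.0
```

Call:
apply_moves:
  targets:
    - [-26.5,-29.6,0,0,0,0,1]
    - [-26.5,-29.6,0,0,0,0,1]
    - [-26.5,-29.6,0,0,0,0,1]
    - [-26.5,-29.6,0,0,0,0,1]
    - [-26.5,-29.6,0,0,0,0,1]
    - [-26.5,-29.6,0,0,0,0,1]
    - [-26.5,-29.6,0,0,0,0,1]
    - [-26.5,-29.6,0,0,0,0,1]

```text
t: 1.85
eef_pos: [0.4496, 0.0277, 0.35]
orientation: [0.0, 0.139, 0.99, 0.0]
contact_force: [0.5, 0.3, -0.2]
gripper_width: 0.091
grip_force: 0.0
```

Call:
apply_moves:
  targets:
    - [0,0,0,0,0,-8,1]
    - [0,0,0,0,0,-8,1]
    - [0,0,0,0,0,0,1]
    - [0,0,0,0,0,0,1]

```text
t: 2.25
eef_pos: [0.4491, 0.0294, 0.3499]
orientation: [-0.0, 0.001, 1.0, 0.0]
contact_force: [-0.7, 0.8, 0.2]
gripper_width: 0.0911
grip_force: 0.0
```

```bash
python3 - <<'E'
from h import *
f=grab('wrist'); plan([.45,.03,.35],90)
cv2.imwrite('pics/w1.png',cv2.resize(f['img'][:,:,::-1],(800,600)))
np.savez('w1.npz',**{k:v for k,v in f.items() if k!='name'})
E
```

```text
shift [-0.8  0.5 -0.1] turn [-0.    0.   -0.13] psi 89.87 tcp [0.4492 0.0295 0.3499]
```

View pics/w1.png

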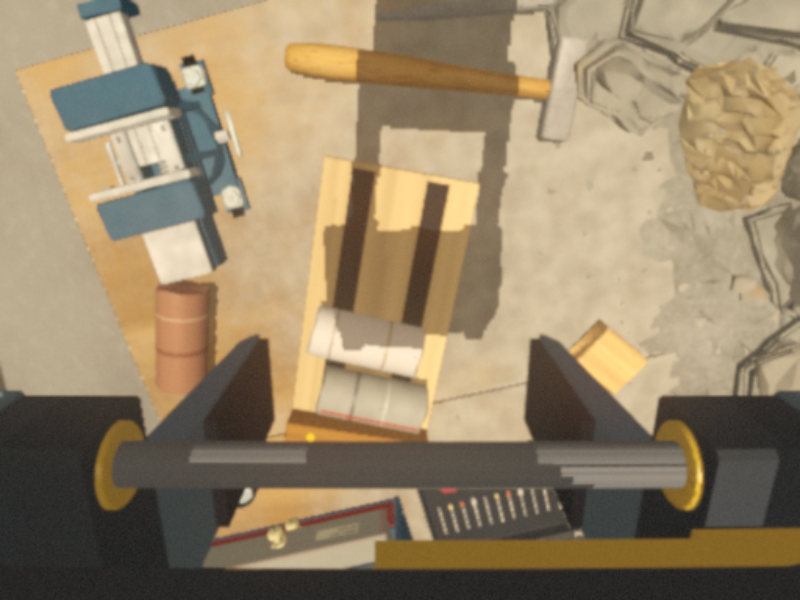

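The wrist picture (800x600) has +y to the right and +x down. The red core is at (182,337), the white core at (370,340), the grey core at (372,397) and the chock at (605,360). The runners are at (355,240) and (432,250), and the batten at (350,428). The vise jaw ends near (185,280), just behind the red core.

```bash
python3 - <<'E'
from h import *
d=np.load('w1.npz'); f={k:d[k] for k in d.files}; P=cloud(f); H=hsv(f)
U=lambda x,y:(int(x*.64),int(y*.64))
for n,p in dict(c=(182,337),chock=(605,360),chock2=(590,345),a=(372,397),b=(370,340),bat=(350,428),run=(355,270),wood=(400,280),woodl=(340,180),bench=(480,120)).items():
    u,v=U(*p); print(n,P[v,u].round(4),H[v,u])
z=P[...,2]; ok=f['range_z']>0
def rect(m,n):
    Q=P[m]; c=cv2.minAreaRect((Q[:,:2]*1000).astype(np.float32)); print(n,m.sum(),np.round(c[0],1),np.round(c[1],1),round(c[2],1),np.percentile(Q[:,2],[5,50,90,99]).round(4))
x,y=P[...,0],P[...,1]
rect(ok&(z>.02)&(x>.505)&(x<.64)&(y<-.14)&(y>-.23),'c')
rect(ok&(z>.012)&(x>.53)&(x<.65)&(y>.19)&(y<.3),'chock')
rect(ok&(z>.042)&(x>.52)&(x<.592)&(y>-.09)&(y<.08),'b')
rect(ok&(z>.049)&(x>.60)&(x<.66)&(y>-.09)&(y<.08),'a')
# runners
m=((H[...,2]<95)&(abs(z-.012)<.006)&(x>.37)&(x<.53)&(y>-.06)&(y<.09)).astype(np.uint8)
n,l,st,ce=cv2.connectedComponentsWithStats(m)
for i in range(1,n):
    if st[i,4]>150:
        v,u=np.where(l==i); W=plane(f,np.c_[u,v],.012)[:,:2]*1000
        rc=cv2.minAreaRect(W.astype(np.float32)); vx=cv2.fitLine(W.astype(np.float32),cv2.DIST_HUBER,0,.01,.01).ravel()
        print('runner',st[i],np.round(rc[0],1),np.round(rc[1],1),round(rc[2],1),'dir',np.degrees(np.arctan2(vx[1],vx[0])).round(2),vx[2:])
t=H[:,:,0]; 
# crop chock, big, with height-map
u,v=U(605,360); k=slice(v-30,v+30),slice(u-35,u+35)
im=cv2.resize(f['img'][k][:,:,::-1],None,fx=5,fy=5,interpolation=cv2.INTER_CUBIC)
zz=np.clip(z[k]*6000,0,255).astype(np.uint8); zz=cv2.cvtColor(cv2.resize(zz,None,fx=5,fy=5,interpolation=0),cv2.COLOR_GRAY2BGR)
cv2.imwrite('pics/ch.png',np.hstack([im,zz]))
E
```

```text
c [ 0.5545 -0.1821  0.0471] [ 13 129 202]
chock [0.5893 0.2399 0.0278] [ 21 118 255]
chock2 [0.5738 0.2237 0.0234] [ 17 139 181]
a [0.6153 0.0024 0.0571] [ 20  62 211]
b [0.5535 0.0006 0.0586] [ 17  72 170]
bat [ 0.662  -0.0226  0.0351] [ 15 156 134]
run [ 0.4966 -0.0147  0.0131] [ 14 137  78]
wood [0.5085 0.0304 0.0116] [ 17 124 166]
woodl [ 0.4096 -0.0272  0.0123] [ 19 107 252]
bench [0.3548 0.1056 0.001 ] [ 18  76 130]
c 2263 [ 562.1 -190.5] [ 49.5 109.1] 82.3 [0.0266 0.0456 0.0494 0.0506]
chock 1150 [591.9 246.8] [62.3 50.5] 51.0 [0.0189 0.0272 0.0285 0.0293]
b 2120 [562.2  -2.4] [108.8  48.2] 77.4 [0.0453 0.0582 0.0615 0.0626]
a 1666 [626.6   2.1] [109.6  44.3] 78.0 [0.051  0.0591 0.0617 0.0626]
runner [215 109  24  84 927] [466.4 -15.9] [ 18.4 131.2] 80.1 dir -10.77 [464.81787  -15.188156]
runner [261 145  20  48 545] [493.6  52.4] [18.8 76.3] 79.9 dir -10.47 [492.92838   52.389973]
```

View pics/ch.png

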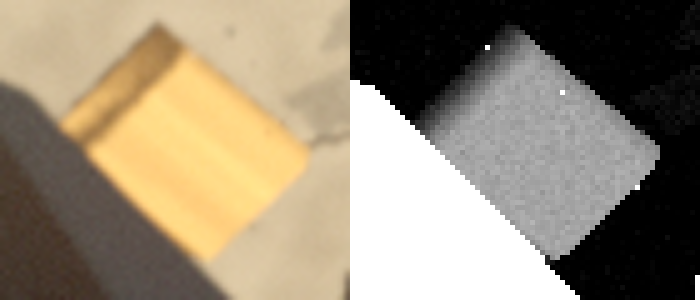

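The crop shows the chock's toe at upper left and its back at lower right. So the hollow faces world (-x,-y), about -135°. A gripper finger hides part of it, so I'll look again from above it later.

```bash
cat >> h.py <<'E'
from scipy.optimize import least_squares
def cyl(Q,c0,yaw0,base):
    """axis of a lying cylinder (yaw, centre) from surface points; length centre from end percentiles"""
    def res(p):
        n=np.array([-np.sin(p[1]),np.cos(p[1])]); return np.hypot((Q[:,:2]-c0)@n-p[0],Q[:,2]-p[2])-p[3]
    s=least_squares(res,[0,np.radians(yaw0),base+.025,.025],loss='soft_l1',f_scale=.001); o,w,zc,rr=s.x
    e=np.array([np.cos(w),np.sin(w)]); n=np.array([-e[1],e[0]]); t=(Q[:,:2]-c0)@e; lo,hi=np.percentile(t,[.5,99.5])
    c=np.array(c0)+n*o+e*(lo+hi)/2; print('cyl c',(c*1000).round(1),'yaw',np.degrees(w).round(2),'zc',(zc*1000).round(1),'r',(rr*1000).round(1),'len',((hi-lo)*1000).round(1),'rms',(np.sqrt(np.mean(res(s.x)**2))*1000).round(2)); return c,np.degrees(w)
E
python3 - <<'E'
from h import *
d=np.load('w1.npz'); f={k:d[k] for k in d.files}
for nm,P in(('w',cloud(f)),('side',cloud(grab('side')))):
    z,x,y=P[...,2],P[...,0],P[...,1]
    cyl(P[(z>.015)&(x>.505)&(x<.64)&(y<-.14)&(y>-.23)&(z<.06)],[.562,-.19],-8,0)
    cyl(P[(z>.03)&(x>.52)&(x<.592)&(y>-.09)&(y<.08)],[.562,-.002],78,.012)
    cyl(P[(z>.048)&(x>.59)&(x<.66)&(y>-.09)&(y<.08)],[.625,0],78,.012)
e=np.array([np.cos(np.radians(-10.6)),np.sin(np.radians(-10.6))]); n=np.array([-e[1],e[0]])
P=cloud(f); t=P[...,:2]@e; q=P[...,:2]@n; z=P[...,2]
m=(z>.009)&(z<.016)&(q>.04)&(q<.17)&(t>.3)&(t<.5); print('board end t',np.percentile(t[m],[.2,1,50]), 'y rng',np.percentile(q[m&(t<.47)],[.5,99.5]))
m=(z>.036)&(z<.05)&(q>.05)&(q<.16)&(t>.64)&(t<.69);print('bat',m.sum(),np.percentile(t[m],[1,5,50,95]) if m.sum() else '')
P=cloud(grab('side')); t=P[...,:2]@e; q=P[...,:2]@n; z=P[...,2]
m=(z>.043)&(z<.05)&(q>.04)&(q<.17)&(t>.64)&(t<.70);print('bat',m.sum(),np.percentile(t[m],[1,5,50,95,99]),np.median(z[m]))
m=(z>.009)&(z<.016)&(q>.03)&(q<.18)&(t>.3)&(t<.5); print('board end t',np.percentile(t[m],[.2,1,50]), 'y rng',np.percentile(q[m&(t<.47)],[.5,99.5]))
plan([.5621,-.1905,.15],82.3)
E
```

```text
cyl c [ 561.3 -191.2] yaw -7.66 zc 25.0 r 24.4 len 106.1 rms 2.96
cyl c [563.3  -2.8] yaw 76.51 zc 36.6 r 24.8 len 106.4 rms 1.03
cyl c [627.7   2. ] yaw 77.33 zc 35.9 r 25.6 len 106.6 rms 2.18
cyl c [ 561.4 -191.1] yaw -7.86 zc 23.7 r 25.3 len 106.1 rms 1.14
cyl c [562.1  -5.8] yaw 76.8 zc 41.1 r 20.8 len 105.8 rms 4.55
cyl c [ 6.263e+02 -1.000e-01] yaw 77.37 zc 36.0 r 25.3 len 107.7 rms 2.88
board end t [0.30922423 0.3180286  0.44038995] y rng [0.04059337 0.16918424]
bat 529 [0.65339477 0.65395703 0.65679312 0.66797635]
bat 319 [0.65362778 0.65469185 0.6640951  0.67406553 0.67527856] 0.04529675957484447
board end t [0.30495164 0.3099028  0.44523595] y rng [0.03152072 0.1790712 ]
shift [-113.1 -219.9  200. ] turn [-0.    0.    7.65] psi 89.95 tcp [0.4492 0.0295 0.35  ]
```

Call:
apply_moves:
  targets:
    - [-14.2,-27.5,25,0,0,0,1]
    - [-14.2,-27.5,25,0,0,0,1]
    - [-14.2,-27.5,25,0,0,0,1]
    - [-14.2,-27.5,25,0,0,0,1]
    - [-14.2,-27.5,25,0,0,0,1]
    - [-14.2,-27.5,25,0,0,0,1]
    - [-14.2,-27.5,25,0,0,0,1]
    - [-14.2,-27.5,25,0,0,0,1]

```text
t: 3.2
eef_pos: [0.5638, -0.1915, 0.1488]
orientation: [0.0, 0.0, 1.0, -0.0]
contact_force: [-0.2, 0.3, -0.1]
gripper_width: 0.0915
grip_force: 0.0
```

Call:
apply_moves:
  targets:
    - [0,0,0,0,0,7.7,1]
    - [0,0,0,0,0,0,1]
    - [0,0,0,0,0,0,1]

```text
t: 3.5
eef_pos: [0.5632, -0.1901, 0.1502]
orientation: [0.0, 0.065, 0.998, 0.0]
contact_force: [0.7, -0.3, 0.2]
gripper_width: 0.0913
grip_force: 0.0
```

```bash
python3 - <<'E'
from h import *
plan([.5614,-.1912,.006],82.25)
f=grab('wrist'); save(f,'w2.png'); P=cloud(f); z,x,y=P[...,2],P[...,0],P[...,1]
m=(z>.008)&(x>.505)&(x<.64)&(y<-.15)&(y>-.23)&(z<.056); Q=P[m]; print(m.sum(), np.ptp(Q,axis=0)); 
cyl(Q,[.562,-.19],-8,0)
E
```

```text
shift [  1.7  -1.3 144.2] turn [0.   0.01 0.3 ] psi 82.55 tcp [ 0.5632 -0.1901  0.1502]
6655 [0.11291066 0.06249798 0.04227784]
cyl c [ 562.2 -191. ] yaw -7.79 zc 25.2 r 24.3 len 105.2 rms 2.09
```

View pics/w2.png

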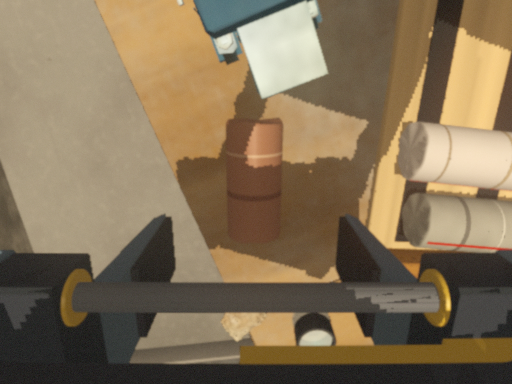

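The red core sits centred between the open fingers at (255,180), and the vise jaw at (290,50) is clear of them. I'll descend and grip.

Call:
apply_moves:
  targets:
    - [1.3,-1.1,30,0,0,0,1]
    - [0,0,30,0,0,0,1]
    - [0,0,30,0,0,0,1]
    - [0,0,30,0,0,0,1]
    - [0,0,16,0,0,0,1]
    - [0,0,8,0,0,0,1]
    - [0,0,0,0,0,0,1]

```text
t: 4.25
eef_pos: [0.5617, -0.191, 0.0058]
orientation: [-0.0, 0.066, 0.998, 0.0]
contact_force: [-0.1, -0.1, 0.1]
gripper_width: 0.0912
grip_force: 0.0
```

Call:
apply_moves:
  targets:
    - [0,0,0,0,0,0,0.4]
    - [0,0,0,0,0,0,0.4]
    - [0,0,0,0,0,0,0.4]
    - [0,0,0,0,0,0,0.4]
    - [0,0,0,0,0,0,0.4]
    - [0,0,0,0,0,0,0.4]
    - [0,0,0,0,0,0,0.4]
    - [0,0,0,0,0,0,0.4]
  force: 35

```text
t: 5.05
eef_pos: [0.5618, -0.1915, 0.0061]
orientation: [0.0, 0.066, 0.998, -0.0]
contact_force: [-1.0, 0.6, 5.3]
gripper_width: 0.0495
grip_force: 35.0
```

Call:
apply_moves:
  targets:
    - [0,0,-10,0,0,0,0.4]
    - [0,0,-30,0,0,0,0.4]
    - [0,0,-30,0,0,0,0.4]
    - [0,0,-30,0,0,0,0.4]
    - [0,0,-30,0,0,0,0.4]
    - [0,0,-10,0,0,0,0.4]
    - [0,0,0,0,0,0,0.4]

```text
t: 5.75
eef_pos: [0.5622, -0.1916, 0.1469]
orientation: [0.001, 0.066, 0.998, -0.0]
contact_force: [-0.1, 0.4, -6.0]
gripper_width: 0.0495
grip_force: 35.0
```

Call:
apply_moves:
  targets:
    - [5,10,0,0,0,0,0.4]
    - [15,31,0,0,0,0,0.4]
    - [15,31,0,0,0,0,0.4]
    - [15,31,0,0,0,0,0.4]
    - [15,31,0,0,0,0,0.4]
    - [15,31,0,0,0,0,0.4]
    - [10,23,0,0,0,0,0.4]
    - [5,10,0,0,0,0,0.4]

```text
t: 6.55
eef_pos: [0.4915, 0.0197, 0.1444]
orientation: [-0.002, 0.066, 0.998, 0.0]
contact_force: [-0.6, 1.1, -6.0]
gripper_width: 0.0492
grip_force: 35.0
```

Call:
apply_moves:
  targets:
    - [0,0,0,0,0,4.5,0.4]
    - [0,0,0,0,0,8.5,0.4]
    - [0,0,0,0,0,8.5,0.4]
    - [0,0,0,0,0,8.5,0.4]
    - [0,0,0,0,0,8.5,0.4]
    - [0,0,0,0,0,8.5,0.4]
    - [0,0,0,0,0,8.5,0.4]
    - [0,0,0,0,0,8.5,0.4]

```text
t: 7.35
eef_pos: [0.493, 0.0173, 0.1448]
orientation: [-0.001, 0.588, 0.809, -0.001]
contact_force: [-0.4, 0.4, -6.3]
gripper_width: 0.0497
grip_force: 35.0
```

Call:
apply_moves:
  targets:
    - [0,0,0,0,0,8.5,0.4]
    - [0,0,0,0,0,8.5,0.4]
    - [0,0,0,0,0,8.5,0.4]
    - [0,0,0,0,0,3.5,0.4]
    - [0,0,0,0,0,0,0.4]
    - [0,0,0,0,0,0,0.4]

```text
t: 7.95
eef_pos: [0.4933, 0.0174, 0.1452]
orientation: [-0.0, 0.769, 0.639, -0.0]
contact_force: [-0.8, 0.2, -6.0]
gripper_width: 0.0495
grip_force: 35.0
```

```bash
python3 - <<'E'
from h import *
plan([.4936,.0175,.018],-10.6)
f=grab('wrist'); save(f,'w3.png'); np.savez('w3.npz',**{k:v for k,v in f.items() if k!='name'})
H=hsv(f);P=cloud(f)
m=(P[...,2]>.12)&(P[...,2]<.22)&(abs(P[...,0]-.4936)<.05)&(abs(P[...,1]-.0175)<.08)&(H[...,0]<14)&(H[...,1]>80)
Q=P[m]; print(len(Q))
if len(Q)>50: cyl(Q,[.4936,.0175],79.4,Q[:,2].max()-.05)
E
```

```text
shift [  0.2   0.4 127.2] turn [-0.08  0.01  0.11] psi -10.49 tcp [0.4933 0.0174 0.1452]
16418
cyl c [496.6  25.6] yaw 79.3 zc 165.6 r 23.1 len 92.6 rms 3.17
```

View pics/w3.png

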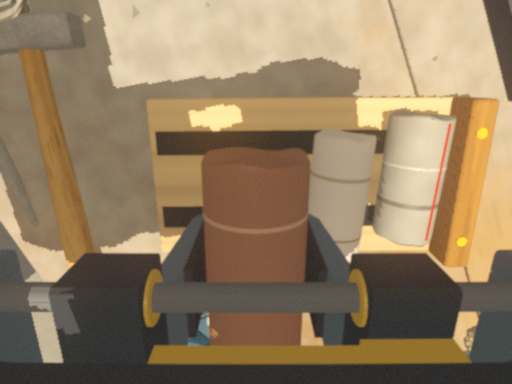

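The held red core is at (255,250) and parallel to the board. White is at (342,185), grey at (413,178) and the batten at (468,180). I'll check its tilt and the gap to b.

```bash
python3 - <<'E'
from h import *
d=np.load('w3.npz'); f={k:d[k] for k in d.files}; P=cloud(f); H=hsv(f); z=P[...,2]
e=np.array([np.cos(np.radians(-10.6)),np.sin(np.radians(-10.6))]); n=np.array([-e[1],e[0]])
t=P[...,:2]@e;q=P[...,:2]@n
o=np.array([.4933,.0174]); to,qo=o@e,o@n; print('tool t,q',to,qo)
for k in np.arange(-.03,.06,.015):
    m=(abs(q-qo-k)<.004)&(abs(t-to)<.012)&(z>.13)&(z<.23); Q=z[m]; print(round(k,3),m.sum(),np.percentile(Q,[50,95]).round(4) if m.sum()>5 else '')
m=(z>.13)&(z<.2)&(abs(t-to)<.03); print('far end q-qo',np.percentile(q[m]-qo,[99,99.8]))
m=(z>.045)&(z<.07)&(t>.525)&(t<.585)&(q>.06)&(q<.19); cyl(P[m],[.5633,-.0028],77,.012)
m=(z>.045)&(z<.07)&(t>.59)&(t<.65)&(q>.06)&(q<.19); cyl(P[m],[.6277,.002],77,.012)
m=(z>.043)&(z<.05)&(t>.64)&(t<.69)&(q>.04)&(q<.19); W=P[m][:,:2]
print('batten',m.sum(),np.percentile(t[m],[1,5,95,99]))
for lo in(.05,.08,.11,.14,.17): 
    k=m&(q>lo)&(q<lo+.03); print(lo,k.sum(),np.percentile(t[k],3) if k.sum()>9 else '')
m=(z>.010)&(z<.014)&(t>.35)&(t<.52)&(q>.1)&(q<.2); print('board +y edge q',np.percentile(q[m],[98,99.5]),'end t',np.percentile(t[(z>.008)&(z<.016)&(q>.13)&(q<.17)&(t<.5)],[.5,2]))
E
```

```text
tool t,q 0.4816812542348138 0.10784627633245711
-0.03 502 [0.1875 0.1888]
-0.015 526 [0.1878 0.189 ]
0.0 150 [0.1869 0.1883]
0.015 929 [0.1876 0.1889]
0.03 1023 [0.1876 0.1889]
0.045 1133 [0.1876 0.189 ]
far end q-qo [0.05475106 0.05509544]
cyl c [565.6   4.1] yaw 76.54 zc 37.0 r 24.3 len 92.5 rms 1.4
cyl c [628.2   1.9] yaw 77.32 zc 36.4 r 25.1 len 106.1 rms 0.98
batten 4196 [0.65453556 0.65537488 0.67464948 0.67612625]
0.05 768 0.655328787197068
0.08 848 0.6551236924919371
0.11 910 0.6550130945334371
0.14 964 0.6548822415467053
0.17 468 0.6548592295708181
board +y edge q [0.17956701 0.18043924] end t [0.30449536 0.30760235]
```

Call:
apply_moves:
  targets:
    - [0,0.4,15,0,0,0,0.4]
    - [0,0,30,0,0,0,0.4]
    - [0,0,30,0,0,0,0.4]
    - [0,0,25,0,0,0,0.4]
    - [0,0,12,0,0,0,0.4]
    - [0,0,8,0,0,0,0.4]
    - [0,0,4,0,0,0,0.4]
    - [0,0,0,0,0,0,0.4]

```text
t: 8.8
eef_pos: [0.4945, 0.0173, 0.0222]
orientation: [0.0, 0.769, 0.639, 0.0]
contact_force: [-0.3, 0.7, -5.6]
gripper_width: 0.0496
grip_force: 35.0
```

Call:
apply_moves:
  targets:
    - [0,0,1,0,0,0,0.4]
    - [0,0,1,0,0,0,0.4]
    - [0,0,0.5,0,0,0,0.4]
    - [0,0,0,0,0,0,0.4]

```text
t: 9.2
eef_pos: [0.4943, 0.0173, 0.0196]
orientation: [0.0, 0.769, 0.639, 0.0]
contact_force: [-0.2, -0.5, -4.7]
gripper_width: 0.0493
grip_force: 35.0
```

Call:
apply_moves:
  targets:
    - [0,0,0.5,0,0,0,0.4]
    - [0,0,0.4,0,0,0,0.4]
    - [0,0,0,0,0,0,0.4]

```text
t: 9.5
eef_pos: [0.4942, 0.0174, 0.0185]
orientation: [-0.0, 0.769, 0.639, -0.0]
contact_force: [0.5, 0.2, -5.6]
gripper_width: 0.0498
grip_force: 35.0
```

Call:
apply_moves:
  targets:
    - [0,0,0.4,0,0,0,0.4]
    - [0,0,0.3,0,0,0,0.4]
    - [0,0,0,0,0,0,0.4]

```text
t: 9.8
eef_pos: [0.4943, 0.0174, 0.0181]
orientation: [0.0, 0.769, 0.639, 0.0]
contact_force: [-2.2, -0.5, 3.7]
gripper_width: 0.0496
grip_force: 35.0
```

Contact is felt: the force went from -5.6 to +3.7 N. I'll release gradually.

Call:
apply_moves:
  targets:
    - [0,0,0,0,0,0,0.55]
    - [0,0,0,0,0,0,0.56]
    - [0,0,0,0,0,0,0.57]
    - [0,0,0,0,0,0,0.59]
    - [0,0,0,0,0,0,0.61]
    - [0,0,0,0,0,0,0.63]
    - [0,0,0,0,0,0,0.63]
  force: 10

```text
t: 10.5
eef_pos: [0.4942, 0.0173, 0.0178]
orientation: [0.0, 0.769, 0.639, -0.0]
contact_force: [-0.3, 0.2, -0.0]
gripper_width: 0.0575
grip_force: 0.0
```

```bash
python3 - <<'E'
from h import *
f=grab('wrist'); save(f,'w4.png'); print(r.state()['gripper_width'],r.state()['grip_force'])
E
```

```text
0.05726703963347527 0.0
```

View pics/w4.png

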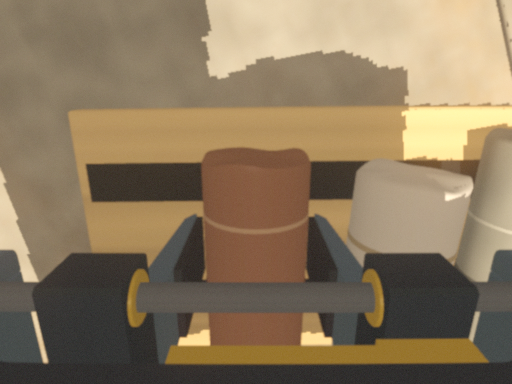

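The red core is resting free between the fingers at (255,250), clear of the white core at (410,210).

Call:
apply_moves:
  targets:
    - [0,0,-5,0,0,0,0.63]
    - [0,0,-15,0,0,0,0.63]
    - [0,0,-25,0,0,0,0.63]
    - [0,0,-30,0,0,0,0.7]
    - [0,0,-40,0,0,0,1]
    - [0,0,-40,0,0,0,1]
    - [0,0,-15,0,0,0,1]

```text
t: 11.25
eef_pos: [0.4954, 0.0173, 0.1917]
orientation: [0.002, 0.769, 0.639, 0.002]
contact_force: [0.3, -0.5, -0.5]
gripper_width: 0.085
grip_force: 0.0
```

Call:
apply_moves:
  targets:
    - [30,6.8,0,0,0,0,1]
    - [30,6.8,0,0,0,0,1]
    - [30,6.8,0,0,0,0,1]
    - [30,6.8,0,0,0,0,1]
    - [30,6.8,0,0,0,0,1]
    - [30,6.8,0,0,0,0,1]
    - [30,6.8,0,0,0,0,1]
    - [30,6.8,0,0,0,0,1]

```text
t: 12.05
eef_pos: [0.5921, 0.2444, 0.1882]
orientation: [0.0, 0.769, 0.639, -0.0]
contact_force: [-0.1, -1.4, -0.4]
gripper_width: 0.0916
grip_force: 0.0
```

Call:
apply_moves:
  targets:
    - [0,0,0,0,0,8.5,1]
    - [0,0,0,0,0,8.5,1]
    - [0,0,0,0,0,8.5,1]
    - [0,0,0,0,0,8.5,1]
    - [0,0,0,0,0,0,1]
    - [0,0,0,0,0,0,1]

```text
t: 12.65
eef_pos: [0.5918, 0.2432, 0.188]
orientation: [-0.0, 0.922, 0.388, -0.0]
contact_force: [0.4, -0.4, -0.4]
gripper_width: 0.0915
grip_force: 0.0
```

```bash
python3 - <<'E'
from h import *
plan([.592,.247,.168],-45)
f=grab('wrist'); save(f,'w5.png'); np.savez('w5.npz',**{k:v for k,v in f.items() if k!='name'})
P=cloud(f); z=P[...,2]; D=np.hypot(P[...,0]-.592,P[...,1]-.247)
m=(z>.022)&(z<.04)&(D<.055); W=(P[m][:,:2]*1000).astype(np.float32); print(m.sum(),cv2.minAreaRect(W),np.median(z[m]))
m=(z>.003)&(z<.04)&(D<.055); W=(P[m][:,:2]*1000).astype(np.float32); print(m.sum(),cv2.minAreaRect(W))
P=cloud(grab('top')); z=P[...,2]; D=np.hypot(P[...,0]-.592,P[...,1]-.247); m=(D<.17)&(z>.04); 
for k in range(0,360,30):
  a=np.degrees(np.arctan2(P[...,1]-.247,P[...,0]-.592))%360; j=m&(a>=k)&(a<k+30)
  if j.sum(): print(k,D[j].min().round(3),z[j].max().round(3))
m=(z>.04)&(abs(P[...,0]-.5)<.05)&(abs(P[...,1]-.017)<.07); cyl(P[m&(P[...,2]<.066)],[.4942,.0173],79.4,.012)
E
```

```text
shift [ 2.9 -2.5 20. ] turn [-0.    0.    0.66] psi -44.34 tcp [0.5918 0.2432 0.188 ]
2730 ((592.8131713867188, 247.09182739257812), (59.56496810913086, 50.21839141845703), 50.97995376586914) 0.027065656415308115
3427 ((600.556640625, 248.3861083984375), (74.05440521240234, 93.27425384521484), 54.959171295166016)
0 0.001 0.593
30 0.002 0.593
60 0.004 0.595
90 0.003 0.599
120 0.0 0.597
150 0.001 0.644
180 0.003 0.659
210 0.002 0.645
240 0.001 0.594
270 0.004 0.599
300 0.002 0.596
330 0.002 0.594
cyl c [500.7   5.9] yaw 104.44 zc -65.0 r 125.1 len 129.3 rms 5.49
```

View pics/w5.png

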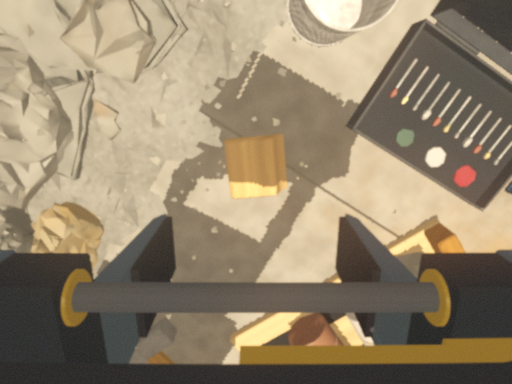

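The chock is at (257,165), unobstructed, with the tin at (340,10) and the tray at (440,110), both clear of it. I'll profile its height along both directions.

```bash
python3 - <<'E'
from h import *
d=np.load('w5.npz'); f={k:d[k] for k in d.files}; P=cloud(f); z=P[...,2]
for a in (51,141):
    e=np.array([np.cos(np.radians(a)),np.sin(np.radians(a))]); n=np.array([-e[1],e[0]])
    u=(P[...,:2]-[.5928,.2471])@e; v=(P[...,:2]-[.5928,.2471])@n
    print(a,[(int(k),round(float(np.median(z[(abs(u*1000-k)<1.5)&(abs(v)<.012)])*1000),1)) for k in range(-48,50,4) if ((abs(u*1000-k)<1.5)&(abs(v)<.012)).sum()>3])
k=slice(110,220),slice(200,320)
im=cv2.resize(f['img'][k][:,:,::-1],None,fx=3.3,fy=3.3,interpolation=cv2.INTER_CUBIC)
zz=np.clip(z[k]*7000,0,255).astype(np.uint8); zz=cv2.cvtColor(cv2.resize(zz,None,fx=3.3,fy=3.3,interpolation=0),cv2.COLOR_GRAY2BGR)
cv2.imwrite('pics/ch2.png',np.hstack([im,zz]))
E
```

```text
51 [(-48, -0.9), (-44, -0.8), (-40, -1.0), (-28, 26.7), (-24, 27.2), (-20, 27.3), (-16, 27.4), (-12, 27.2), (-8, 27.3), (-4, 27.2), (0, 27.3), (4, 27.3), (8, 27.3), (12, 27.2), (16, 27.1), (20, 294.5), (24, 301.2), (28, 283.2), (32, 280.6), (36, -0.7), (40, -0.7), (44, -0.6), (48, -0.6)]
141 [(-48, 215.0), (-44, -1.2), (-40, -1.4), (-36, 2.5), (-32, 6.8), (-28, 12.2), (-24, 23.4), (-20, 27.2), (-16, 27.1), (-12, 27.4), (-8, 27.3), (-4, 27.3), (0, 27.3), (4, 27.3), (8, 27.0), (12, 27.1), (16, 27.3), (20, 27.0), (24, 23.8), (28, -0.7), (32, -0.9), (36, -0.8), (40, 200.1), (44, 260.3), (48, 249.2)]
```

View pics/ch2.png

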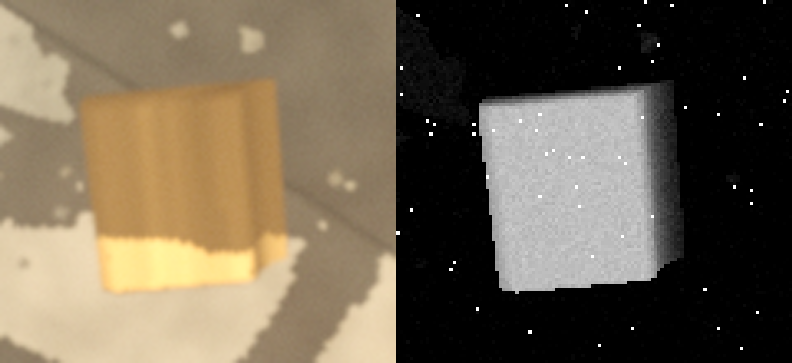

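The toe is on the right of this picture, so the hollow's heading is -39°. What I saw in the first crop was the upright side face in perspective. I'll check the tin's clearance while planning.

```bash
python3 - <<'E'
from h import *
for nm in('side','top'):
    P=cloud(grab(nm)); m=(P[...,2]>.085)&(P[...,2]<.11)&(abs(P[...,0]-.74)<.1)&(P[...,1]>.22)&(P[...,1]<.42)
    Q=P[m]; print(nm,len(Q),(np.percentile(Q,[2,98],axis=0)*1000).round() if len(Q)>5 else '')
E
```

```text
side 280 [[716. 223.  85.]
 [823. 346. 109.]]
top 130 [[715. 228.  85.]
 [821. 346. 103.]]
```

Call:
apply_moves:
  targets:
    - [0,0,0,0,0,-5.3,1]
    - [0,0,0,0,0,-8.5,1]
    - [0,0,0,0,0,-8.5,1]
    - [0,0,0,0,0,-8.5,1]
    - [0,0,0,0,0,-8.5,1]
    - [0,0,0,0,0,-8.5,1]
    - [0,0,0,0,0,-8.5,1]
    - [0,0,0,0,0,-8.5,1]

```text
t: 13.65
eef_pos: [0.5919, 0.2432, 0.1878]
orientation: [-0.0, 0.569, 0.822, -0.0]
contact_force: [-0.8, 0.3, 0.6]
gripper_width: 0.0912
grip_force: 0.0
```

Call:
apply_moves:
  targets:
    - [0,0,0,0,0,-8.5,1]
    - [0,0,0,0,0,-8.5,1]
    - [0,0,0,0,0,-8.5,1]
    - [0,0,0,0,0,-5,1]
    - [0,0,0,0,0,0,1]
    - [0,0,0,0,0,0,1]

```text
t: 14.25
eef_pos: [0.5919, 0.2432, 0.1878]
orientation: [-0.0, 0.337, 0.941, -0.0]
contact_force: [1.5, 0.4, 0.4]
gripper_width: 0.0911
grip_force: 0.0
```

```bash
python3 - <<'E'
from h import *
plan([.5935,.2465,.004],51)
f=grab('wrist'); P=cloud(f); z=P[...,2]; D=np.hypot(P[...,0]-.592,P[...,1]-.247)
m=(z>.023)&(z<.04)&(D<.055); W=(P[m][:,:2]*1000).astype(np.float32); print(m.sum(),cv2.minAreaRect(W))
E
```

```text
shift [  0.8   3.6 183.8] turn [-0.   -0.   -0.44] psi 50.56 tcp [0.5919 0.2432 0.1878]
2734 ((591.7274780273438, 248.3038330078125), (60.000648498535156, 49.39926528930664), 51.155826568603516)
```

Call:
apply_moves:
  targets:
    - [1.6,3.7,25,0,0,-0.5,1]
    - [0,0,35,0,0,0,1]
    - [0,0,35,0,0,0,1]
    - [0,0,35,0,0,0,1]
    - [0,0,30,0,0,0,1]
    - [0,0,15,0,0,0,1]
    - [0,0,8,0,0,0,1]
    - [0,0,0,0,0,0,1]

```text
t: 15.1
eef_pos: [0.593, 0.2471, 0.0047]
orientation: [-0.0, 0.333, 0.943, -0.0]
contact_force: [0.3, -0.5, 0.5]
gripper_width: 0.0911
grip_force: 0.0
```

Call:
apply_moves:
  targets:
    - [0,0,0,0,0,0,0.5]
    - [0,0,0,0,0,0,0.5]
    - [0,0,0,0,0,0,0.5]
    - [0,0,0,0,0,0,0.5]
    - [0,0,0,0,0,0,0.5]
    - [0,0,0,0,0,0,0.5]
    - [0,0,0,0,0,0,0.5]
  force: 30

```text
t: 15.8
eef_pos: [0.5932, 0.2471, 0.0054]
orientation: [0.0, 0.332, 0.943, 0.0]
contact_force: [-1.2, -0.7, 6.3]
gripper_width: 0.0599
grip_force: 30.0
```

Call:
apply_moves:
  targets:
    - [0,0,-10,0,0,0,0.5]
    - [0,0,-25,0,0,0,0.5]
    - [0,0,-30,0,0,0,0.5]
    - [0,0,-30,0,0,0,0.5]
    - [0,0,-25,0,0,0,0.5]
    - [0,0,-10,0,0,0,0.5]
    - [0,0,0,0,0,0,0.5]

```text
t: 16.5
eef_pos: [0.5936, 0.2473, 0.1362]
orientation: [0.001, 0.332, 0.943, 0.001]
contact_force: [0.3, 0.1, -2.4]
gripper_width: 0.0595
grip_force: 30.0
```

```bash
python3 - <<'E'
from h import *
plan([.4307,.0293,.135],79.4)
E
```

```text
shift [  -9.7 -272.     0.7] turn [  0.09   0.1  -28.22] psi 51.18 tcp [0.5936 0.2473 0.1362]
```

Call:
apply_moves:
  targets:
    - [0,-15,0,0,0,0,0.5]
    - [-1.5,-37,0,0,0,0,0.5]
    - [-1.5,-37,0,0,0,0,0.5]
    - [-1.5,-37,0,0,0,0,0.5]
    - [-1.5,-37,0,0,0,0,0.5]
    - [-1.5,-37,0,0,0,0,0.5]
    - [-1.5,-37,0,0,0,0,0.5]
    - [-0.7,-35,0,0,0,0,0.5]

```text
t: 17.3
eef_pos: [0.4281, 0.0281, 0.1337]
orientation: [-0.001, 0.332, 0.943, -0.0]
contact_force: [-0.1, -1.7, -2.2]
gripper_width: 0.0598
grip_force: 30.0
```

Call:
apply_moves:
  targets:
    - [0,0,0,0,0,-7,0.5]
    - [0,0,0,0,0,-8,0.5]
    - [0,0,0,0,0,-8,0.5]
    - [0,0,0,0,0,-5.2,0.5]
    - [0,0,0,0,0,0,0.5]
    - [0,0,0,0,0,0,0.5]

```text
t: 17.9
eef_pos: [0.4295, 0.0291, 0.1341]
orientation: [-0.001, 0.094, 0.996, -0.0]
contact_force: [-0.1, 0.2, -2.2]
gripper_width: 0.06
grip_force: 30.0
```

```bash
python3 - <<'E'
from h import *
s=r.state(); plan([.4307,.0293,.017],79.4)
e=np.array([np.cos(np.radians(-10.6)),np.sin(np.radians(-10.6))]); n=np.array([-e[1],e[0]])
f=grab('wrist'); P=cloud(f); z=P[...,2]; t=P[...,:2]@e; q=P[...,:2]@n
o=s['eef_pos'][:2]; print('tool t q',o@e,o@n)
m=(z>.045)&(z<.07)&(t>.44)&(t<.52)&(q>.03)&(q<.2); c,w=cyl(P[m],[.4942,.0173],79,.012); print('c',c@e,c@n)
m=(z>.045)&(z<.07)&(t>.525)&(t<.585)&(q>.03)&(q<.2); c,w=cyl(P[m],[.5633,-.0028],77,.012); print('b',c@e,c@n)
m=(z>.1)&(z<.19)&(abs(t-o@e)<.06)&(abs(q-o@n)<.04)
H=hsv(f)
for k in range(10,44,3):
    j=(abs(t-o@e-k/1000)<.0015)&(abs(q-o@n)<.015)&(z>.1)&(z<.2); print(k,j.sum(),(np.median(z[j])*1000).round(1) if j.sum() else '',end=' | ')
save(f,'w6.png')
E
```

```text
shift [ -1.3   0.4 117.1] turn [-0.01 -0.09 -0.19] psi 79.21 tcp [0.4295 0.0291 0.1341]
tool t q 0.41681551684995316 0.10764196837647673Traceback (most recent call last):
  File "<stdin>", line 6, in <module>
  File "h.py", line 39, in cyl
    e=np.array([np.cos(w),np.sin(w)]); n=np.array([-e[1],e[0]]); t=(Q[:,:2]-c0)@e; lo,hi=np.percentile(t,[.5,99.5])
                                                                                         ~~~~~~~~~~~~~^^^^^^^^^^^^^
    return _quantile_unchecked(
        a, q, axis, out, overwrite_input, method, keepdims, weights)
    return _ureduce(a,
                    func=_quantile_ureduce_func,
    ...<5 lines>...
                    overwrite_input=overwrite_input,
                    method=method)
    r = func(a, **kwargs)
    result = _quantile(arr,
                       quantiles=q,
    ...<2 lines>...
                       out=out,
                       weights=wgt)
    slices_having_nans = np.isnan(arr[-1, ...])
                                  ~~~^^^^^^^^^
IndexError: index -1 is out of bounds for axis 0 with size 0
```

```bash
cat > chk.py <<'E'
from h import *
e=np.array([np.cos(np.radians(-10.6)),np.sin(np.radians(-10.6))]); n=np.array([-e[1],e[0]])
def row(tc,P,names='cba'):
    t=P[...,:2]@e; q=P[...,:2]@n; z=P[...,2]
    for k,t0 in zip(names,tc):
        m=(z>.046)&(z<.066)&(abs(t-t0)<.024)&(q>.03)&(q<.19)
        if m.sum()<60: print(k,'few',m.sum()); continue
        c,w=cyl(P[m],t0*e+.107*n,79,.012); print(k,'t',(c@e*1000).round(1),'q',(c@n*1000).round(1))
E
python3 - <<'E'
from chk import *
f=grab('side'); save(f,'s2.png'); row([.4826,.555,.617],cloud(f)); row([.4826,.555,.617],cloud(grab('top')))
E
```

```text
cyl c [494.2  16. ] yaw 79.13 zc 36.4 r 24.9 len 106.1 rms 2.68
c t 482.9 q 106.7
cyl c [561.9  -5.4] yaw 76.44 zc 36.7 r 24.6 len 105.4 rms 2.63
b t 553.3 q 98.0
cyl c [ 6.264e+02 -4.000e-01] yaw 77.31 zc 36.2 r 25.0 len 107.2 rms 2.58
a t 615.8 q 114.8
cyl c [494.1  16.8] yaw 79.26 zc 37.6 r 24.8 len 105.2 rms 1.45
c t 482.6 q 107.4
cyl c [561.9  -3.4] yaw 76.55 zc 38.1 r 24.5 len 106.1 rms 1.51
b t 553.0 q 100.0
cyl c [626.1   0.7] yaw 77.46 zc 38.3 r 24.3 len 106.0 rms 1.58
a t 615.3 q 115.9
```

View pics/s2.png

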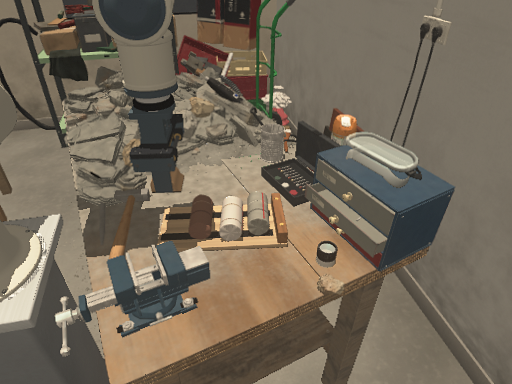

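The side view shows the row steady, with red (202,215), white (232,215) and grey (258,210), and the chock in the gripper at about (165,180). I'll lower it now.

Call:
apply_moves:
  targets:
    - [-1,0,15,0,0,-0.2,0.5]
    - [0,0,25,0,0,0,0.5]
    - [0,0,30,0,0,0,0.5]
    - [0,0,22,0,0,0,0.5]
    - [0,0,14,0,0,0,0.5]
    - [0,0,6,0,0,0,0.5]
    - [0,0,2,0,0,0,0.5]
    - [0,0,0,0,0,0,0.5]

```text
t: 18.85
eef_pos: [0.4313, 0.0289, 0.0211]
orientation: [0.0, 0.091, 0.996, 0.0]
contact_force: [0.2, -0.3, -1.9]
gripper_width: 0.06
grip_force: 30.0
```

Call:
apply_moves:
  targets:
    - [0,0,0.5,0,0,0,0.5]
    - [0,0,0.5,0,0,0,0.5]
    - [0,0,0,0,0,0,0.5]

```text
t: 19.15
eef_pos: [0.4313, 0.0289, 0.0202]
orientation: [0.0, 0.091, 0.996, -0.0]
contact_force: [0.2, -0.1, -1.9]
gripper_width: 0.0598
grip_force: 30.0
```

Call:
apply_moves:
  targets:
    - [0,0,0.8,0,0,0,0.5]
    - [0,0,0.7,0,0,0,0.5]
    - [0,0,0.5,0,0,0,0.5]
    - [0,0,0,0,0,0,0.5]

```text
t: 19.55
eef_pos: [0.431, 0.0289, 0.0177]
orientation: [-0.0, 0.091, 0.996, -0.0]
contact_force: [0.1, 0.1, -1.6]
gripper_width: 0.0599
grip_force: 30.0
```

Call:
apply_moves:
  targets:
    - [0,0,0.4,0,0,0,0.5]
    - [0,0,0.4,0,0,0,0.5]
    - [0,0,0,0,0,0,0.5]

```text
t: 19.85
eef_pos: [0.4311, 0.0289, 0.0173]
orientation: [0.0, 0.091, 0.996, -0.0]
contact_force: [-1.6, -1.1, 10.8]
gripper_width: 0.06
grip_force: 30.0
```

Call:
apply_moves:
  targets:
    - [0,0,-0.3,0,0,0,0.5]
    - [-3,0,0,0,0,0,0.5]
    - [-4,0,0,0,0,0,0.5]
    - [-3,0,0,0,0,0,0.5]
    - [-2,0,0,0,0,0,0.5]
    - [-1,0,0,0,0,0,0.5]
    - [-1,0,0,0,0,0,0.5]
    - [-1,0,0,0,0,0,0.5]

```text
t: 20.65
eef_pos: [0.4454, 0.0262, 0.0173]
orientation: [-0.0, 0.091, 0.996, 0.0]
contact_force: [-4.6, 1.4, 7.3]
gripper_width: 0.0601
grip_force: 30.0
```

Call:
apply_moves:
  targets:
    - [-1.5,0,0,0,0,0,0.5]
    - [-2,0,0,0,0,0,0.5]
    - [-2.5,0,0,0,0,0,0.5]
    - [-2.5,0,0,0,0,0,0.5]
    - [-2.5,0,0,0,0,0,0.5]
    - [-2.5,0,0,0,0,0,0.5]
    - [-2.5,0,0,0,0,0,0.5]
    - [-2.5,0,0,0,0,0,0.5]

```text
t: 21.45
eef_pos: [0.4635, 0.0229, 0.0173]
orientation: [-0.001, 0.091, 0.996, 0.0]
contact_force: [-5.2, 0.2, 8.4]
gripper_width: 0.06
grip_force: 30.0
```

```bash
python3 - <<'E'
from chk import *
s=r.state(); o=s['eef_pos'][:2]; print('tool',o@e,o@n,s['eef_pos'][2],s['contact_force'].round(1)); plan([.48,.03,.017],79.4)
P=cloud(grab('side')); row([o@e+.05,.555,.617],P); row([o@e+.05,.555,.617],cloud(grab('top')))
E
```

```text
tool 0.45142367684255297 0.10775045078233308 0.017339786202159396 [-5.2  0.2  8.4]
shift [-14.9  10.    0.3] turn [-0.01 -0.07  0.18] psi 79.58 tcp [0.4635 0.0229 0.0173]
cyl c [510.9  13.5] yaw 79.11 zc 36.7 r 24.6 len 108.7 rms 2.58
c t 499.7 q 107.3
cyl c [561.9  -5.2] yaw 76.56 zc 36.3 r 24.9 len 106.0 rms 2.45
b t 553.3 q 98.3
cyl c [ 6.262e+02 -5.000e-01] yaw 77.28 zc 36.4 r 24.8 len 106.3 rms 2.52
a t 615.6 q 114.8
cyl c [512.2  13.9] yaw 79.11 zc 38.4 r 24.1 len 104.8 rms 1.45
c t 500.9 q 107.8
cyl c [561.9  -3.3] yaw 76.76 zc 37.8 r 24.6 len 106.1 rms 1.49
b t 552.9 q 100.1
cyl c [626.1   0.9] yaw 77.33 zc 38.0 r 24.6 len 106.0 rms 1.46
a t 615.3 q 116.0
```

c is following the chock. I'll keep going.

Call:
apply_moves:
  targets:
    - [-2,0,0,0,0,0,0.5]
    - [-2,0,0,0,0,0,0.5]
    - [-2,0,0,0,0,0,0.5]
    - [-2,0,0,0,0,0,0.5]
    - [-2,0,0,0,0,0,0.5]
    - [-2,0,0,0,0,0,0.5]
    - [-2,0,0,0,0,0,0.5]
    - [-2,0,0,0,0,0,0.5]

```text
t: 22.35
eef_pos: [0.4773, 0.0203, 0.0173]
orientation: [-0.002, 0.091, 0.996, 0.0]
contact_force: [-16.7, 2.3, 22.8]
gripper_width: 0.0599
grip_force: 30.0
```

Call:
apply_moves:
  targets:
    - [-1.5,0,0,0,0,0,0.5]
    - [-1.5,0,0,0,0,0,0.5]
    - [-1.5,0,0,0,0,0,0.5]
    - [-1,0,0,0,0,0,0.5]
    - [-1,0,0,0,0,0,0.5]
    - [-1,0,0,0,0,0,0.5]
    - [0,0,0,0,0,0,0.5]

```text
t: 23.05
eef_pos: [0.486, 0.0187, 0.0173]
orientation: [-0.001, 0.091, 0.996, 0.0]
contact_force: [-7.2, 1.6, 10.2]
gripper_width: 0.06
grip_force: 30.0
```

```bash
python3 - <<'E'
from chk import *
s=r.state(); o=s['eef_pos'][:2]; print('tool',o@e,o@n,s['eef_pos'][2],s['contact_force'].round(1)); plan([.48,.03,.017],79.4)
P=cloud(grab('side')); x=o@e; row([x+.05,x+.1,x+.15],P); row([x+.05,x+.1,x+.15],cloud(grab('top')))
E
```

```text
tool 0.4742190239677813 0.10780028504161468 0.017300461835916138 [-7.2  1.6 10.2]
shift [ 7.9 10.   0.3] turn [-0.01 -0.12  0.18] psi 79.58 tcp [0.486  0.0187 0.0173]
cyl c [533.1   8.6] yaw 79.26 zc 37.0 r 24.3 len 107.5 rms 2.61
c t 522.4 q 106.6
cyl c [582.6  -9.8] yaw 76.49 zc 36.1 r 25.0 len 105.6 rms 2.63
b t 574.5 q 97.5
cyl c [636.1  -2.9] yaw 77.22 zc 36.4 r 24.8 len 106.5 rms 2.66
a t 625.8 q 114.1
cyl c [533.5   9.3] yaw 79.66 zc 38.8 r 23.6 len 105.6 rms 1.56
c t 522.7 q 107.3
cyl c [582.5  -8.5] yaw 76.43 zc 37.8 r 24.7 len 105.6 rms 1.47
b t 574.1 q 98.8
cyl c [636.   -1.5] yaw 77.3 zc 38.2 r 24.5 len 105.5 rms 1.39
a t 625.4 q 115.6
```

Call:
apply_moves:
  targets:
    - [-1,0,0,0,0,0,0.5]
    - [-1,0,0,0,0,0,0.5]
    - [-0.8,0,0,0,0,0,0.5]
    - [0,0,0,0,0,0,0.5]

```text
t: 23.55
eef_pos: [0.4867, 0.0185, 0.0173]
orientation: [-0.003, 0.091, 0.996, 0.0]
contact_force: [-16.7, 3.0, 20.6]
gripper_width: 0.0601
grip_force: 30.0
```

Call:
apply_moves:
  targets:
    - [-0.7,0,0,0,0,0,0.5]
    - [-0.7,0,0,0,0,0,0.5]
    - [0,0,0,0,0,0,0.5]

```text
t: 23.85
eef_pos: [0.4877, 0.0183, 0.0172]
orientation: [-0.003, 0.091, 0.996, 0.0]
contact_force: [-19.2, 4.1, 22.6]
gripper_width: 0.0596
grip_force: 30.0
```

```bash
python3 - <<'E'
from chk import *
s=r.state(); o=s['eef_pos'][:2]; print('tool',o@e,o@n,s['eef_pos'][2],s['contact_force'].round(1))
P=cloud(grab('side')); x=o@e; row([x+.05,x+.1,x+.15],P); row([x+.05,x+.1,x+.15],cloud(grab('top')))
E
```

```text
tool 0.47596864774983777 0.10773352948173498 0.017238109859842445 [-19.2   4.1  22.6]
cyl c [534.8   7.3] yaw 78.96 zc 36.9 r 24.3 len 106.6 rms 2.56
c t 524.3 q 105.6
cyl c [583.4  -9.8] yaw 77.51 zc 36.5 r 24.7 len 105.4 rms 2.48
b t 575.3 q 97.7
cyl c [636.3  -2.7] yaw 77.32 zc 36.3 r 24.9 len 106.5 rms 2.62
a t 626.0 q 114.4
cyl c [534.6   9.1] yaw 79.19 zc 38.3 r 24.3 len 106.2 rms 1.62
c t 523.8 q 107.3
cyl c [583.3  -8.5] yaw 77.31 zc 37.9 r 24.7 len 105.3 rms 1.41
b t 574.9 q 99.0
cyl c [636.2  -1.6] yaw 77.36 zc 37.5 r 25.0 len 105.7 rms 1.45
a t 625.6 q 115.5
```

Core a's +y end has reached the batten, but a and b still need to square up by about 2°. I'll press a bit more, with a firmer grip.

Call:
apply_moves:
  targets:
    - [0,0,-0.2,0,0,0,0.5]
    - [-0.7,0,0,0,0,0,0.5]
    - [-0.7,0,0,0,0,0,0.5]
    - [-0.7,0,0,0,0,0,0.5]
    - [-0.7,0,0,0,0,0,0.5]
    - [0,0,0,0,0,0,0.5]
  force: 60

```text
t: 24.55
eef_pos: [0.4905, 0.0178, 0.0173]
orientation: [-0.003, 0.091, 0.996, 0.0]
contact_force: [-16.7, 2.4, 16.8]
gripper_width: 0.0599
grip_force: 60.0
```

```bash
python3 - <<'E'
from chk import *
s=r.state(); o=s['eef_pos'][:2]; print('tool',o@e,o@n,s['eef_pos'][2],s['contact_force'].round(1),s['ft_torque'].round(2)); plan([.48,.03,.017],79.4)
P=cloud(grab('side')); x=o@e; row([x+.05,x+.1,x+.15],P); row([x+.05,x+.1,x+.15],cloud(grab('top')))
E
```

```text
tool 0.47890498442350327 0.10772636804009154 0.017270166397122557 [-16.7   2.4  16.8] [ 0.6   2.66 -0.17]
shift [12.6 10.1  0.3] turn [-0.02 -0.36  0.18] psi 79.58 tcp [0.4905 0.0178 0.0173]
cyl c [537.6   6.4] yaw 78.42 zc 37.0 r 24.5 len 106.5 rms 2.64
c t 527.3 q 105.2
cyl c [585.1 -10.3] yaw 78.46 zc 36.5 r 24.8 len 106.3 rms 2.58
b t 577.0 q 97.6
cyl c [637.5  -3.6] yaw 78.52 zc 36.5 r 24.8 len 107.4 rms 2.66
a t 627.3 q 113.7
cyl c [538.    7.8] yaw 78.65 zc 39.1 r 23.7 len 106.7 rms 1.77
c t 527.4 q 106.7
cyl c [585.   -9.1] yaw 78.62 zc 38.1 r 24.5 len 105.3 rms 1.38
b t 576.7 q 98.7
cyl c [637.5  -1.7] yaw 78.52 zc 38.0 r 24.6 len 106.4 rms 1.39
a t 626.9 q 115.6
```

They are squaring up, now all parallel at 78.5°. I'll keep easing forward.

Call:
apply_moves:
  targets:
    - [-0.7,0,0,0,0,0,0.5]
    - [-0.7,0,0,0,0,0,0.5]
    - [-0.7,0,0,0,0,0,0.5]
    - [0,0,0,0,0,0,0.5]
    - [0,0,0,0,0,0,0.5]

```text
t: 25.15
eef_pos: [0.4908, 0.0177, 0.0173]
orientation: [-0.005, 0.091, 0.996, 0.0]
contact_force: [-26.5, 6.0, 27.9]
gripper_width: 0.0597
grip_force: 60.0
```

```bash
python3 - <<'E'
from chk import *
s=r.state(); o=s['eef_pos'][:2]; print('tool',o@e,o@n,s['eef_pos'][2],s['contact_force'].round(1),s['ft_torque'].round(2)); plan([.48,.03,.017],79.4)
P=cloud(grab('side')); x=o@e; row([x+.05,x+.1,x+.15],P); row([x+.05,x+.1,x+.15],cloud(grab('top')))
E
```

```text
tool 0.4791399684734708 0.10770856834453472 0.017289066638489503 [-26.5   6.   27.9] [ 1.09  4.02 -0.26]
shift [12.8 10.1  0.4] turn [-0.03 -0.53  0.18] psi 79.58 tcp [0.4908 0.0177 0.0173]
cyl c [537.9   7.1] yaw 78.29 zc 37.2 r 24.3 len 107.6 rms 2.58
c t 527.4 q 105.9
cyl c [585.2 -10.6] yaw 78.6 zc 36.5 r 24.7 len 105.6 rms 2.53
b t 577.2 q 97.2
cyl c [637.8  -2.6] yaw 78.42 zc 36.3 r 25.0 len 107.5 rms 2.55
a t 627.4 q 114.8
cyl c [537.9   7.7] yaw 78.93 zc 38.8 r 23.9 len 106.4 rms 1.5
c t 527.3 q 106.6
cyl c [585.1  -9.2] yaw 78.71 zc 38.1 r 24.4 len 105.5 rms 1.47
b t 576.8 q 98.6
cyl c [637.6  -1.3] yaw 78.69 zc 38.1 r 24.5 len 105.2 rms 1.45
a t 626.9 q 116.0
```

```bash
python3 - <<'E'
from chk import *
def an(P,nm):
    t=P[...,:2]@e; q=P[...,:2]@n; z=P[...,2]; L=[];U=[];qs=[]
    for k in np.arange(.035,.18,.01):
        m=(z>.042)&(z<.05)&(t>.652)&(t<.69)&(abs(q-k)<.005)
        if m.sum()>6: qs.append(k);L.append(np.percentile(t[m],4));U.append(np.percentile(t[m],96))
    p=np.polyfit(qs,L,1);u=np.polyfit(qs,U,1); print(nm,len(qs),'front yaw',79.4-np.degrees(p[0]),'t@.107',np.polyval(p,.107).round(4),'back yaw',79.4-np.degrees(u[0]),np.polyval(u,.107).round(4))
for x in ('w1','w3'):
    d=np.load(x+'.npz'); an(cloud({k:d[k] for k in d.files}),x)
fs,ft=grab('side'),grab('top')
an(cloud(fs),'side'); an(cloud(ft),'top')
k=slice(160,260),slice(140,300)
cv2.imwrite('pics/s3.png',np.vstack([cv2.resize(fs['img'][k][:,:,::-1],None,fx=3,fy=3,interpolation=cv2.INTER_CUBIC),cv2.resize(ft['img'][175:275,190:350][:,:,::-1],None,fx=3,fy=3,interpolation=cv2.INTER_CUBIC)]))
E
```

```text
w1 12 front yaw 80.40660710629655 t@.107 0.6544 back yaw 89.09664950256918 0.6627
w3 15 front yaw 79.79954759154646 t@.107 0.6551 back yaw 80.15957745956509 0.675
side 15 front yaw 79.80190699629928 t@.107 0.6547 back yaw 79.85796270002137 0.6736
top 15 front yaw 80.341258637512 t@.107 0.6542 back yaw 79.92850562533869 0.6736
```

View pics/s3.png

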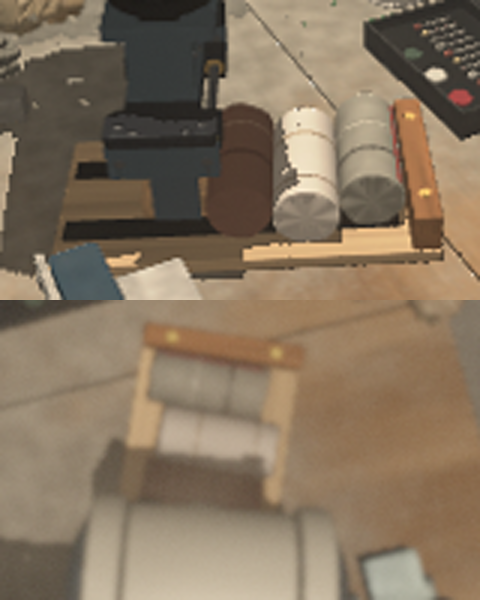

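The crop shows red (242,170), white (307,170) and grey (370,155) lined up, with a slight wedge left at the -y end between the grey core and the batten (405,210). The batten yaw is about 79.8° and the cores are at 78.6°, so there is about 1° left to close. I'll relieve the downward pressing a little and push further.

Call:
apply_moves:
  targets:
    - [0,0,-0.4,0,0,0,0.5]
    - [-0.7,0,0,0,0,0,0.5]
    - [-0.7,0,0,0,0,0,0.5]
    - [-0.7,0,0,0,0,0,0.5]
    - [0,0,0,0,0,0,0.5]

```text
t: 25.85
eef_pos: [0.4912, 0.0175, 0.0174]
orientation: [-0.006, 0.091, 0.996, 0.0]
contact_force: [-31.8, 4.6, 28.6]
gripper_width: 0.0602
grip_force: 60.0
```

```bash
cat > st.py <<'E'
from chk import *
s=r.state(); o=s['eef_pos'][:2]; print('tool',o@e,o@n,s['eef_pos'][2],s['contact_force'].round(1),s['ft_torque'].round(2),s['t']); plan([.48,.03,.017],79.8)
x=.4785
for k in('side','top'): row([x+.05,x+.1,x+.15],cloud(grab(k)))
E
python3 st.py
```

```text
tool 0.4795535807344615 0.10755335600623825 0.017351961951388068 [-31.8   4.6  28.6] [ 1.11  4.99 -0.44] 25.85
shift [13.2 10.3  0.5] turn [-0.04 -0.71 -0.24] psi 79.56 tcp [0.4912 0.0175 0.0174]
cyl c [538.2   6.4] yaw 78.54 zc 37.1 r 24.4 len 107.7 rms 2.74
c t 527.8 q 105.3
cyl c [585.6 -10.7] yaw 78.74 zc 36.5 r 24.7 len 106.3 rms 2.71
b t 577.5 q 97.2
cyl c [637.9  -3.2] yaw 78.79 zc 36.4 r 24.8 len 106.4 rms 2.63
a t 627.6 q 114.2
cyl c [538.5   7.6] yaw 78.67 zc 39.1 r 23.7 len 106.4 rms 1.58
c t 527.9 q 106.5
cyl c [585.3  -9.1] yaw 78.82 zc 37.8 r 24.7 len 105.3 rms 1.39
b t 577.0 q 98.7
cyl c [637.9  -1.5] yaw 79.13 zc 37.9 r 24.6 len 105.9 rms 1.4
a t 627.3 q 115.9
```

Call:
apply_moves:
  targets:
    - [0,0,-0.3,0,0,0,0.5]
    - [-0.8,0,0,0,0,0,0.5]
    - [-0.8,0,0,0,0,0,0.5]
    - [-0.8,0,0,0,0,0,0.5]
    - [0,0,0,0,0,0,0.5]

```text
t: 26.45
eef_pos: [0.4914, 0.0174, 0.0174]
orientation: [-0.008, 0.091, 0.996, 0.0]
contact_force: [-39.2, 6.3, 31.5]
gripper_width: 0.0595
grip_force: 60.0
```

```bash
python3 st.py
```

```text
tool 0.47984753103928485 0.10745972174073089 0.017366931625069016 [-39.2   6.3  31.5] [ 1.35  6.38 -0.44] 26.45
shift [13.5 10.4  0.6] turn [-0.06 -0.93 -0.24] psi 79.56 tcp [0.4914 0.0174 0.0174]
cyl c [538.5   7. ] yaw 78.4 zc 37.1 r 24.3 len 107.6 rms 2.88
c t 528.0 q 105.9
cyl c [585.7 -10.9] yaw 78.93 zc 36.5 r 24.7 len 105.7 rms 2.53
b t 577.7 q 97.1
cyl c [638.2  -2.9] yaw 78.89 zc 36.5 r 24.7 len 106.8 rms 2.57
a t 627.9 q 114.5
cyl c [538.3   7.6] yaw 79.19 zc 38.6 r 24.0 len 106.1 rms 1.39
c t 527.8 q 106.5
cyl c [585.5  -9.3] yaw 78.62 zc 37.7 r 24.7 len 105.5 rms 1.45
b t 577.2 q 98.6
cyl c [638.   -1.6] yaw 78.8 zc 37.8 r 24.7 len 106.2 rms 1.44
a t 627.4 q 115.8
```

The push has become very stiff: 39 N, and only 0.3 mm of travel for 2.4 mm commanded. The row looks seated, and the remaining 1° may be measurement bias. I'll relax the arm spring without reversing, let go, and check closely with the wrist camera.

Call:
apply_moves:
  targets:
    - [1,0,0,0,0,0,0.5]
    - [1,0,0,0,0,0,0.5]
    - [1,0,0,0,0,0,0.5]
    - [1,0,0,0,0,0,0.5]
    - [0,0,0,0,0,0,0.5]

```text
t: 27.05
eef_pos: [0.4914, 0.0174, 0.0173]
orientation: [-0.005, 0.091, 0.996, 0.0]
contact_force: [-20.4, 0.2, 8.2]
gripper_width: 0.06
grip_force: 60.0
```

Call:
apply_moves:
  targets:
    - [1,0,0,0,0,0,0.5]
    - [1,0,0,0,0,0,0.5]
    - [0.5,0,0,0,0,0,0.5]
    - [0,0,0,0,0,0,0.5]

```text
t: 27.45
eef_pos: [0.4913, 0.0174, 0.0173]
orientation: [-0.003, 0.091, 0.996, -0.0]
contact_force: [-9.1, -2.0, -5.5]
gripper_width: 0.0596
grip_force: 60.0
```

Call:
apply_moves:
  targets:
    - [0.4,0,0.4,0,0,0,0.5]
    - [0,0,0,0,0,0,0.5]
    - [0,0,0,0,0,0,0.67]
    - [0,0,0,0,0,0,0.69]
    - [0,0,0,0,0,0,0.72]
    - [0,0,0,0,0,0,0.78]
    - [0,0,0,0,0,0,0.85]
    - [0,0,0,0,0,0,0.85]
  force: 10

```text
t: 28.25
eef_pos: [0.4938, 0.0174, 0.0179]
orientation: [0.0, 0.091, 0.996, -0.0]
contact_force: [-0.4, -0.2, -0.3]
gripper_width: 0.0774
grip_force: 0.0
```

Call:
apply_moves:
  targets:
    - [0,0,-5,0,0,0,0.85]
    - [0,0,-15,0,0,0,0.85]
    - [0,0,-30,0,0,0,0.85]
    - [10,0,-40,0,0,0,1]
    - [20,0,-40,0,0,0,1]
    - [25,0,-40,0,0,0,1]
    - [25,0,-30,0,0,0,1]
    - [0,0,0,0,0,0,1]

```text
t: 29.05
eef_pos: [0.4138, 0.0323, 0.2214]
orientation: [0.002, 0.091, 0.996, 0.0]
contact_force: [0.9, -0.2, -0.7]
gripper_width: 0.0912
grip_force: 0.0
```

```bash
cat > fin.py <<'E'
from chk import *
s=r.state(); print(s['t'],s['eef_pos'].round(3),s['contact_force'].round(1))
for nm in('wrist','side','top'):
    P=cloud(grab(nm)); print(nm); row([.5285,.578,.628],P)
    t=P[...,:2]@e; q=P[...,:2]@n; z=P[...,2]
    L=[];qs=[];U=[];K=[]
    for k in np.arange(.055,.17,.008):
        m=(z>.043)&(z<.05)&(t>.652)&(t<.69)&(abs(q-k)<.004)
        if m.sum()>6: qs.append(k);L.append(np.percentile(t[m],2));U.append(np.percentile(t[m],98))
    if len(qs)>4:
        p=np.polyfit(qs,L,1);u=np.polyfit(qs,U,1); print('batten front yaw',(79.4-np.degrees(p[0])).round(2),np.polyval(p,.107).round(4),'back',(79.4-np.degrees(u[0])).round(2),np.polyval(u,.107).round(4))
    m=(z>.036)&(z<.045)&(abs(t-.477)<.035)&(q>.06)&(q<.15)
    if m.sum()>50: print('chock top',m.sum(),cv2.minAreaRect((np.c_[t[m],q[m]]*1000).astype(np.float32)),(np.percentile(t[m],[1,99])*1000).round(1),(np.percentile(q[m],[1,99])*1000).round(1),np.median(z[m]).round(4))
E
python3 fin.py
```

```text
29.05 [0.414 0.032 0.221] [ 0.9 -0.2 -0.7]
wrist
cyl c [539.5   8.5] yaw 78.86 zc 36.4 r 25.0 len 106.9 rms 0.76
c t 528.8 q 107.6
cyl c [587.3  -7.5] yaw 78.91 zc 35.4 r 26.3 len 105.3 rms 0.6
b t 578.7 q 100.7
cyl c [640.2  -1.8] yaw 78.88 zc 36.2 r 25.5 len 104.6 rms 0.91
a t 629.6 q 116.0
batten front yaw 76.74 0.6582 back 78.9 0.6643
chock top 2335 ((480.03790283203125, 105.07711791992188), (89.74038696289062, 53.57095718383789), 89.73680877685547) [455.  505.7] [ 65.7 144.2] 0.0394
side
cyl c [538.    6.6] yaw 78.82 zc 36.4 r 24.9 len 107.1 rms 2.36
c t 527.6 q 105.4
cyl c [585.5 -11. ] yaw 79.05 zc 36.2 r 24.9 len 106.1 rms 2.49
b t 577.5 q 96.9
cyl c [638.2  -2.8] yaw 79.08 zc 36.5 r 24.8 len 106.6 rms 2.55
a t 627.8 q 114.7
batten front yaw 79.53 0.6548 back 80.1 0.6739
chock top 349 ((478.31768798828125, 108.45893859863281), (65.1998291015625, 50.81023406982422), 89.84614562988281) [454.1 503.1] [ 77.2 135.9] 0.0393
top
cyl c [537.8   7.4] yaw 78.72 zc 37.6 r 24.9 len 106.3 rms 1.52
c t 527.3 q 106.2
cyl c [585.5  -9.2] yaw 78.85 zc 38.2 r 24.5 len 105.5 rms 1.37
b t 577.2 q 98.6
cyl c [638.   -1.4] yaw 79.2 zc 37.6 r 24.7 len 105.7 rms 1.31
a t 627.3 q 116.0
batten front yaw 80.18 0.654 back 79.9 0.6736
chock top 404 ((477.92547607421875, 101.67202758789062), (51.39436721801758, 77.75865936279297), 0.40951237082481384) [452.9 503.3] [ 76.9 136.2] 0.0405
```

The cores are parallel with about 50 mm spacing and the chock is seated behind them. As a last check of the core–batten seam, I'll look straight down along it with the camera turned 90°.

Call:
apply_moves:
  targets:
    - [-28.6,-2,0,0,0,0,1]
    - [-28.6,-2,0,0,0,0,1]
    - [-28.6,-2,0,0,0,0,1]
    - [-28.6,-2,0,0,0,0,1]
    - [-28.6,-2,0,0,0,0,1]
    - [-28.6,-2,0,0,0,0,1]
    - [-28.6,-2,0,0,0,0,1]
    - [-28.6,-2,0,0,0,0,1]

```text
t: 30.0
eef_pos: [0.6383, -0.0258, 0.2156]
orientation: [-0.001, 0.091, 0.996, 0.0]
contact_force: [1.1, -0.5, -0.5]
gripper_width: 0.0914
grip_force: 0.0
```

Call:
apply_moves:
  targets:
    - [0,0,0,0,0,8.5,1]
    - [0,0,0,0,0,8.5,1]
    - [0,0,0,0,0,8.5,1]
    - [0,0,0,0,0,8.5,1]
    - [0,0,0,0,0,8.5,1]
    - [0,0,0,0,0,8.5,1]
    - [0,0,0,0,0,8.5,1]
    - [0,0,0,0,0,8.5,1]

```text
t: 30.8
eef_pos: [0.6372, -0.0255, 0.2157]
orientation: [-0.001, 0.635, 0.773, -0.001]
contact_force: [0.2, -0.5, -0.2]
gripper_width: 0.0914
grip_force: 0.0
```

Call:
apply_moves:
  targets:
    - [0,0,0,0,0,8.5,1]
    - [0,0,0,0,0,8.5,1]
    - [0,0,0,0,0,5,1]
    - [0,0,0,0,0,0,1]
    - [0,0,0,0,0,0,1]

```text
t: 31.3
eef_pos: [0.6371, -0.0254, 0.2165]
orientation: [-0.001, 0.767, 0.641, -0.001]
contact_force: [-0.0, 0.0, 0.3]
gripper_width: 0.0912
grip_force: 0.0
```

```bash
python3 - <<'E'
from chk import *
s=r.state(); o=s['eef_pos'][:2]; print(s['t'],s['eef_pos'],o@e,o@n)
f=grab('wrist'); P=cloud(f); H=hsv(f); np.savez('w7.npz',**{k:v for k,v in f.items() if k!='name'})
row([.5285,.5785,.629],P)
t=P[...,:2]@e; q=P[...,:2]@n; z=P[...,2]
for k in np.arange(.035,.18,.012):
    b=(z>.042)&(z<.05)&(t>.645)&(t<.69)&(abs(q-k)<.003)&(H[...,1]>100)
    a=(abs(q-k)<.003)&(z>.052)&(z<.066)&(t>.6)&(t<.66)
    print(round(k,3),b.sum(),np.percentile(t[b],[3,50,97]).round(4) if b.sum()>5 else '',np.percentile(t[a],97).round(4) if a.sum()>5 else '')
E
```

```text
31.3 [ 0.6371438  -0.02539827  0.21647581] 0.6309432052300853 0.09223860751671842
cyl c [540.1   8.6] yaw 78.98 zc 36.2 r 25.1 len 105.6 rms 1.14
c t 529.3 q 107.8
cyl c [588.   -8.1] yaw 78.9 zc 36.3 r 25.0 len 104.9 rms 0.9
b t 579.4 q 100.2
cyl c [640.4  -0.9] yaw 78.96 zc 36.3 r 25.0 len 105.0 rms 0.67
a t 629.6 q 116.9
0.035 56 [0.6575 0.6666 0.6764] 
0.047 105 [0.6565 0.6672 0.6771] 
0.059 106 [0.6565 0.6669 0.6777] 
0.071 109 [0.6559 0.6663 0.6773] 0.6481
0.083 113 [0.6512 0.6659 0.6766] 0.6468
0.095 118 [0.6531 0.6656 0.6772] 0.6476
0.107 128 [0.655  0.6662 0.6766] 0.6484
0.119 124 [0.6514 0.6649 0.6761] 0.6482
0.131 133 [0.6555 0.6655 0.6767] 0.6489
0.143 132 [0.6552 0.6656 0.6761] 0.6487
0.155 148 [0.6557 0.666  0.6762] 0.6484
0.167 132 [0.6556 0.6657 0.676 ] 0.6473
0.179 133 [0.6553 0.6657 0.6756]
```

```bash
python3 - <<'E'
from chk import *
for x in('w3','w7'):
    d=np.load(x+'.npz'); f={k:d[k] for k in d.files}; P=cloud(f); g=f['img'].astype(float)
    t=P[...,:2]@e; q=P[...,:2]@n
    # batten top corners region -> per image row, subpixel strongest gradient of depth-derived height across front and back edges
    h,w=t.shape; v,u=np.mgrid[:h,:w]
    W=plane(f,np.c_[u.ravel(),v.ravel()],.046); T=(W[:,:2]@e).reshape(h,w); Q=(W[:,:2]@n).reshape(h,w)
    Z=cv2.medianBlur(P[...,2].astype(np.float32),3)
    pts=[]
    for r_ in range(h):
        c=np.where((T[r_]>.650)&(T[r_]<.690)&(Q[r_]>.035)&(Q[r_]<.178))[0]
        if len(c)<20: continue
        # back edge: last col with Z>.03
        k=c[(Z[r_,c]>.03)]
        if len(k): pts.append((T[r_,k[-1]],Q[r_,k[-1]]))
    p=np.array(pts); p=p[abs(p[:,0]-np.median(p[:,0]))<.004]; l=cv2.fitLine((p*1000).astype(np.float32),cv2.DIST_HUBER,0,.01,.01).ravel(); print(x,'back edge',len(p),'yaw',(np.degrees(np.arctan2(l[1],l[0]))%180-10.6).round(2),l[2:].round(1))
    # all three cores ridge/silhouette and board outer edges
    Zb=Z
    for nm,lo,hi in(('+y edge',.165,.2),('-y edge',.01,.05)):
        W=plane(f,np.c_[u.ravel(),v.ravel()],.012); T2=(W[:,:2]@e).reshape(h,w); Q2=(W[:,:2]@n).reshape(h,w); pts=[]
        for c_ in range(w):
            rr=np.where((Q2[:,c_]>lo)&(Q2[:,c_]<hi)&(T2[:,c_]>.41)&(T2[:,c_]<.645))[0]
            if len(rr)<12: continue
            on=rr[(Z[rr,c_]>.006)&(Z[rr,c_]<.02)]
            if len(on)>3:
                j=on[0] if nm[0]=='+' else on[-1]; pts.append((T2[j,c_],Q2[j,c_]))
        p=np.array(pts)
        if len(p)>30:
            p=p[abs(p[:,1]-np.median(p[:,1]))<.004]; l=cv2.fitLine((p*1000).astype(np.float32),cv2.DIST_HUBER,0,.01,.01).ravel(); print(x,nm,len(p),'board yaw',(np.degrees(np.arctan(l[1]/l[0]))+79.4).round(2),l[2:].round(1))
    # runners, dark
    D=(hsv(f)[...,2]<70)&(abs(P[...,2]-.012)<.005)&(t>.40)&(t<.51)&(q>.06)&(q<.16)
    nn,L,st,_=cv2.connectedComponentsWithStats(D.astype(np.uint8))
    for i in range(1,nn):
        if st[i,4]>200:
            vv,uu=np.where(L==i); W=plane(f,np.c_[uu,vv],.012)[:,:2]; l=cv2.fitLine((np.c_[W@e,W@n]*1000).astype(np.float32),cv2.DIST_HUBER,0,.01,.01).ravel(); print(x,'runner',st[i,4],(np.degrees(np.arctan(l[1]/l[0]))+79.4).round(2))
E
```

```text
w3 back edge 161 yaw 80.1 [674.8 114.9]
w3 +y edge 268 board yaw 80.08 [527.3 181.5]
w3 -y edge 56 board yaw 79.33 [615.6  35.2]
w3 runner 209 115.73
w3 runner 448 100.03
w7 back edge 137 yaw 79.87 [676.6 109.7]
w7 +y edge 219 board yaw 79.52 [515.6 181.2]
w7 -y edge 127 board yaw 80.18 [483.5  33.4]
w7 runner 763 80.86
```

The board and batten sit at about 79.9°, against 78.95° for the cores, so a real wedge of nearly 2 mm remains at the -y end. I'll regrip the chock and work it snug with a slight yaw under pressure.

Call:
apply_moves:
  targets:
    - [0,0,0,0,0,-8.5,1]
    - [0,0,0,0,0,-8.5,1]
    - [0,0,0,0,0,-8.5,1]
    - [0,0,0,0,0,-8.5,1]
    - [0,0,0,0,0,-8.5,1]
    - [0,0,0,0,0,-8.5,1]
    - [0,0,0,0,0,-8.5,1]
    - [0,0,0,0,0,-8.5,1]

```text
t: 32.15
eef_pos: [0.6372, -0.0253, 0.2174]
orientation: [-0.0, 0.275, 0.961, -0.0]
contact_force: [-0.0, 0.3, 0.3]
gripper_width: 0.0912
grip_force: 0.0
```

Call:
apply_moves:
  targets:
    - [0,0,0,0,0,-8.5,1]
    - [0,0,0,0,0,-8.5,1]
    - [0,0,0,0,0,-5,1]
    - [50,0,0,0,0,0,1]
    - [50,0,0,0,0,0,1]
    - [40,0,0,0,0,0,1]
    - [0,0,0,0,0,0,1]
    - [0,0,0,0,0,0,1]

```text
t: 32.95
eef_pos: [0.4994, 0.0001, 0.2181]
orientation: [0.0, 0.09, 0.996, -0.0]
contact_force: [1.2, -0.4, 0.3]
gripper_width: 0.0912
grip_force: 0.0
```

```bash
python3 - <<'E'
from chk import *
plan([.4905,.0175,.018],80)
for nm in('side','top'):
    P=cloud(grab(nm)); t=P[...,:2]@e; q=P[...,:2]@n; z=P[...,2]
    m=(z>.036)&(z<.044)&(t>.44)&(t<.505)&(q>.06)&(q<.15); print(m.sum(),(np.percentile(t[m],[3,97])*1000).round(1),(np.percentile(q[m&(t<.49)],[2,98])*1000).round(1) if m.sum() else '')
E
```

```text
shift [ 12.   15.6 200.1] turn [-0.    0.04 -0.32] psi 79.68 tcp [4.994e-01 1.000e-04 2.181e-01]
356 [455.7 500.4] [ 77.3 135.2]Traceback (most recent call last):
  File "<stdin>", line 5, in <module>
    return _quantile_unchecked(
        a, q, axis, out, overwrite_input, method, keepdims, weights)
    return _ureduce(a,
                    func=_quantile_ureduce_func,
    ...<5 lines>...
                    overwrite_input=overwrite_input,
                    method=method)
    r = func(a, **kwargs)
    result = _quantile(arr,
                       quantiles=q,
    ...<2 lines>...
                       out=out,
                       weights=wgt)
    slices_having_nans = np.isnan(arr[-1, ...])
                                  ~~~^^^^^^^^^
IndexError: index -1 is out of bounds for axis 0 with size 0
```

Call:
apply_moves:
  targets:
    - [12,15.6,20,0,0,-0.3,1]
    - [0,0,40,0,0,0,1]
    - [0,0,40,0,0,0,1]
    - [0,0,40,0,0,0,1]
    - [0,0,35,0,0,0,1]
    - [0,0,17,0,0,0,1]
    - [0,0,8,0,0,0,1]
    - [0,0,0,0,0,0,1]

```text
t: 33.85
eef_pos: [0.4908, 0.0174, 0.0169]
orientation: [-0.001, 0.088, 0.996, 0.0]
contact_force: [0.8, -0.0, 0.1]
gripper_width: 0.0912
grip_force: 0.0
```

Call:
apply_moves:
  targets:
    - [0,0,0,0,0,0,0.85]
    - [0,0,0,0,0,0,0.75]
    - [0,0,0,0,0,0,0.5]
    - [0,0,0,0,0,0,0.5]
    - [0,0,0,0,0,0,0.5]
    - [0,0,0,0,0,0,0.5]
  force: 50

```text
t: 34.45
eef_pos: [0.4908, 0.0175, 0.0183]
orientation: [0.0, 0.088, 0.996, 0.0]
contact_force: [-0.8, -0.5, 8.5]
gripper_width: 0.0598
grip_force: 49.9
```

Call:
apply_moves:
  targets:
    - [-1,0,0,0,0,0,0.5]
    - [-1,0,0,0,0,-1,0.5]
    - [-1,0,0,0,0,-1,0.5]
    - [-1,0,0,0,0,0,0.5]
    - [0,0,0,0,0,0,0.5]

```text
t: 34.95
eef_pos: [0.4904, 0.0171, 0.0183]
orientation: [-0.003, 0.071, 0.997, -0.0]
contact_force: [-21.5, -1.9, 31.6]
gripper_width: 0.0596
grip_force: 50.0
```

```bash
python3 st.py
```

```text
tool 0.47891056455004094 0.1069868728259271 0.018294909936943608 [-21.5  -1.9  31.6] [-0.67  3.49 -0.78] 34.95
shift [12.1 11.3  1.4] turn [-0.04 -0.38  2.05] psi 81.85 tcp [0.4904 0.0171 0.0183]
cyl c [538.4   5.9] yaw 78.77 zc 36.4 r 24.8 len 106.3 rms 2.63
c t 528.1 q 104.8
cyl c [586.  -10.5] yaw 78.92 zc 36.0 r 25.1 len 105.5 rms 2.61
b t 577.9 q 97.5
cyl c [638.3  -2.7] yaw 78.93 zc 36.5 r 24.8 len 107.5 rms 2.51
a t 627.9 q 114.8
cyl c [538.5   7.5] yaw 78.94 zc 38.3 r 24.1 len 106.7 rms 1.57
c t 528.0 q 106.4
cyl c [585.8  -9.3] yaw 78.83 zc 37.7 r 24.8 len 105.4 rms 1.41
b t 577.5 q 98.6
cyl c [638.1  -1.6] yaw 79.23 zc 38.5 r 24.3 len 106.1 rms 1.49
a t 627.5 q 115.8
```

The 31 N of down-force has been eating the push as chock friction. I'll unload it vertically, then press forward.

Call:
apply_moves:
  targets:
    - [0,0,-0.7,0,0,0,0.5]
    - [0,0,-0.7,0,0,0,0.5]
    - [0,0,0,0,0,0,0.5]

```text
t: 35.35
eef_pos: [0.4902, 0.017, 0.0186]
orientation: [-0.004, 0.071, 0.997, -0.0]
contact_force: [-15.9, -4.0, 1.6]
gripper_width: 0.0594
grip_force: 49.9
```

Call:
apply_moves:
  targets:
    - [-0.8,0,-0.3,0,0,0,0.5]
    - [-0.8,0,-0.3,0,0,0,0.5]
    - [0,0,0,0,0,0,0.5]

```text
t: 35.65
eef_pos: [0.4903, 0.017, 0.0187]
orientation: [-0.005, 0.071, 0.997, -0.0]
contact_force: [-19.9, -3.5, -2.7]
gripper_width: 0.0596
grip_force: 49.9
```

```bash
python3 st.py
```

```text
tool 0.47878752104154804 0.10686354668963244 0.018744831326246394 [-19.9  -3.5  -2.7] [-0.44  3.54 -0.61] 35.65
shift [12.  11.4  1.9] turn [-0.06 -0.61  2.06] psi 81.86 tcp [0.4903 0.017  0.0187]
cyl c [538.5   6.1] yaw 78.71 zc 37.0 r 24.3 len 107.9 rms 2.63
c t 528.2 q 105.1
cyl c [585.9 -10.7] yaw 79.01 zc 36.5 r 24.8 len 105.3 rms 2.58
b t 577.9 q 97.3
cyl c [638.5  -2.5] yaw 79.02 zc 36.6 r 24.7 len 107.2 rms 2.46
a t 628.0 q 114.9
cyl c [538.6   7.3] yaw 79.32 zc 39.3 r 23.4 len 106.1 rms 1.46
c t 528.1 q 106.2
cyl c [585.7  -9.2] yaw 79.04 zc 37.7 r 24.7 len 105.4 rms 1.36
b t 577.4 q 98.7
cyl c [638.2  -1.6] yaw 79.09 zc 38.0 r 24.6 len 106.1 rms 1.52
a t 627.6 q 115.8
```

Call:
apply_moves:
  targets:
    - [-1,0,-0.1,0,0,0,0.5]
    - [-1,0,-0.1,0,0,0,0.5]
    - [-1,0,-0.1,0,0,0,0.5]
    - [-1,0,-0.1,0,0,0,0.5]
    - [0,0,0,0,0,0,0.5]

```text
t: 36.25
eef_pos: [0.4906, 0.0168, 0.0188]
orientation: [-0.009, 0.071, 0.997, 0.0]
contact_force: [-34.7, -2.9, 7.8]
gripper_width: 0.0597
grip_force: 50.0
```

```bash
python3 st.py
```

```text
tool 0.479097334084741 0.1067136914869724 0.018754473395852095 [-34.7  -2.9   7.8] [-0.27  6.   -0.91] 36.25
shift [12.3 11.6  2. ] turn [-0.08 -0.98  2.05] psi 81.85 tcp [0.4906 0.0168 0.0188]
cyl c [538.6   5.7] yaw 78.55 zc 36.9 r 24.4 len 106.9 rms 2.47
c t 528.4 q 104.7
cyl c [586.2 -10.5] yaw 79.0 zc 36.4 r 24.9 len 105.4 rms 2.77
b t 578.1 q 97.5
cyl c [638.4  -3.3] yaw 79.04 zc 36.2 r 25.0 len 106.2 rms 2.4
a t 628.1 q 114.2
cyl c [538.9   7.4] yaw 79.12 zc 38.6 r 23.8 len 106.4 rms 1.53
c t 528.3 q 106.4
cyl c [586.   -9.3] yaw 79.09 zc 38.3 r 24.4 len 105.4 rms 1.37
b t 577.7 q 98.7
cyl c [638.2  -1.7] yaw 79.18 zc 37.9 r 24.8 len 106.2 rms 1.43
a t 627.6 q 115.8
```

At 35 N of pure forward push there is no more travel, so the row is against a hard stop. I'll square the chock back up under light pressure, settle it, then unload and release.

Call:
apply_moves:
  targets:
    - [1,0,0,0,0,0,0.5]
    - [1,0,0,0,0,0,0.5]
    - [0,0,0,0,0,1.1,0.5]
    - [0,0,0,0,0,1.1,0.5]
    - [-1,0,0,0,0,0,0.5]
    - [-1,0,0,0,0,0,0.5]
    - [0,0,0,0,0,0,0.5]

```text
t: 37.05
eef_pos: [0.4917, 0.0167, 0.0188]
orientation: [-0.008, 0.09, 0.996, -0.0]
contact_force: [-29.5, -0.1, 3.3]
gripper_width: 0.0599
grip_force: 49.9
```

Call:
apply_moves:
  targets:
    - [1,0,0,0,0,0,0.5]
    - [1,0,0,0,0,0,0.5]
    - [1,0,0,0,0,0,0.5]
    - [1,0,0,0,0,0,0.5]
    - [0.5,0,0,0,0,0,0.5]
    - [0,0,0,0,0,0,0.5]

```text
t: 37.65
eef_pos: [0.4914, 0.0169, 0.0193]
orientation: [-0.004, 0.09, 0.996, -0.0]
contact_force: [-12.3, -3.4, -8.1]
gripper_width: 0.0597
grip_force: 49.9
```

```bash
python3 st.py
```

```text
tool 0.4798812619709919 0.1070480604391523 0.0192697065787201 [-12.3  -3.4  -8.1] [-0.56  2.47 -0.17] 37.65
shift [13.5 10.8  2.4] turn [-0.06 -0.44 -0.11] psi 79.69 tcp [0.4914 0.0169 0.0193]
cyl c [538.9   6.2] yaw 78.68 zc 37.2 r 24.3 len 107.6 rms 2.64
c t 528.5 q 105.2
cyl c [586.1 -11.6] yaw 79.14 zc 36.6 r 24.7 len 105.0 rms 2.71
b t 578.2 q 96.4
cyl c [638.8  -2.9] yaw 79.3 zc 36.4 r 24.9 len 106.6 rms 2.68
a t 628.5 q 114.6
cyl c [538.7   7. ] yaw 79.7 zc 38.2 r 24.5 len 106.5 rms 1.55
c t 528.3 q 106.0
cyl c [586.2  -9.5] yaw 79.61 zc 38.1 r 24.5 len 105.3 rms 1.4
b t 578.0 q 98.5
cyl c [638.5  -1.9] yaw 79.64 zc 37.9 r 24.6 len 105.9 rms 1.45
a t 627.9 q 115.6
```

The wiggle helped: yaws are now about 79.4–79.6° and a has moved closer to the batten. One more wiggle under pressure.

Call:
apply_moves:
  targets:
    - [0,0,0.4,0,0,0,0.5]
    - [-1.5,0,0,0,0,0,0.5]
    - [-1.5,0,0,0,0,0,0.5]
    - [-1,0,0,0,0,-1,0.5]
    - [0,0,0,0,0,-1,0.5]
    - [0,0,0,0,0,1,0.5]
    - [-0.5,0,0,0,0,1,0.5]
    - [0,0,0,0,0,0,0.5]

```text
t: 38.55
eef_pos: [0.4919, 0.0165, 0.0187]
orientation: [-0.007, 0.09, 0.996, -0.0]
contact_force: [-29.7, -4.2, 7.7]
gripper_width: 0.0595
grip_force: 50.0
```

```bash
python3 st.py
```

```text
tool 0.48044214508355737 0.10667855250655486 0.018661036368424793 [-29.7  -4.2   7.7] [-0.53  5.11 -0.23] 38.55
shift [14.1 11.2  1.8] turn [-0.1  -0.83 -0.14] psi 79.66 tcp [0.4919 0.0165 0.0187]
cyl c [538.8   4.5] yaw 79.29 zc 36.6 r 24.7 len 104.9 rms 2.74
c t 528.8 q 103.6
cyl c [586.4 -11.4] yaw 79.26 zc 36.4 r 24.8 len 105.5 rms 2.65
b t 578.5 q 96.7
cyl c [638.7  -3.6] yaw 79.71 zc 36.3 r 24.9 len 106.5 rms 2.67
a t 628.5 q 114.0
cyl c [539.2   7.2] yaw 79.46 zc 38.4 r 24.0 len 105.6 rms 1.58
c t 528.7 q 106.2
cyl c [586.3  -9.8] yaw 79.54 zc 37.9 r 24.7 len 104.8 rms 1.39
b t 578.1 q 98.3
cyl c [638.6  -2. ] yaw 79.62 zc 38.1 r 24.4 len 106.2 rms 1.45
a t 628.1 q 115.5
```

Now all cores are at 79.3–79.7°, matching the batten. I'll relax and release.

Call:
apply_moves:
  targets:
    - [1,0,0.1,0,0,0,0.5]
    - [1,0,0.1,0,0,0,0.5]
    - [1,0,0.1,0,0,0,0.5]
    - [1,0,0.1,0,0,0,0.5]
    - [1,0,0.1,0,0,0,0.5]
    - [0.5,0,0,0,0,0,0.5]
    - [0,0,0,0,0,0,0.5]

```text
t: 39.35
eef_pos: [0.4917, 0.0171, 0.0187]
orientation: [-0.003, 0.09, 0.996, -0.0]
contact_force: [-8.3, -3.1, -6.5]
gripper_width: 0.0595
grip_force: 50.0
```

Call:
apply_moves:
  targets:
    - [0,0,0.5,0,0,0,0.5]
    - [0,0,0,0,0,0,0.5]
    - [0,0,0,0,0,0,0.67]
    - [0,0,0,0,0,0,0.69]
    - [0,0,0,0,0,0,0.72]
    - [0,0,0,0,0,0,0.78]
    - [0,0,0,0,0,0,0.85]
    - [0,0,0,0,0,0,0.85]
  force: 10

```text
t: 40.15
eef_pos: [0.4947, 0.017, 0.0188]
orientation: [0.0, 0.09, 0.996, -0.0]
contact_force: [0.2, 0.4, -1.0]
gripper_width: 0.0775
grip_force: 0.0
```

Call:
apply_moves:
  targets:
    - [0,0,-5,0,0,0,0.85]
    - [0,0,-15,0,0,0,0.85]
    - [0,0,-30,0,0,0,0.85]
    - [10,0,-40,0,0,0,1]
    - [20,0,-40,0,0,0,1]
    - [25,0,-40,0,0,0,1]
    - [20,0,-30,0,0,0,1]
    - [0,0,0,0,0,0,1]

```text
t: 40.95
eef_pos: [0.4201, 0.0308, 0.2225]
orientation: [0.002, 0.09, 0.996, 0.0]
contact_force: [0.7, -0.4, -1.2]
gripper_width: 0.091
grip_force: 0.0
```

```bash
python3 fin.py
```

```text
40.95 [0.42  0.031 0.222] [ 0.7 -0.4 -1.2]
wrist
cyl c [539.9   7.4] yaw 79.47 zc 36.5 r 24.9 len 106.9 rms 0.74
c t 529.3 q 106.6
cyl c [586.7  -8.5] yaw 79.39 zc 34.0 r 28.0 len 105.5 rms 0.51
b t 578.2 q 99.6
cyl c [640.7  -1.7] yaw 79.67 zc 36.1 r 25.6 len 104.6 rms 0.9
a t 630.1 q 116.2
batten front yaw 74.14 0.6606 back 80.31 0.6712
chock top 2373 ((480.70428466796875, 104.87196350097656), (53.45016098022461, 89.9798355102539), 0.29605594277381897) [455.4 506.3] [ 65.4 145. ] 0.0394
side
cyl c [538.4   5.2] yaw 79.34 zc 36.1 r 25.2 len 106.1 rms 2.43
c t 528.3 q 104.2
cyl c [586.2 -11.4] yaw 79.39 zc 36.3 r 24.9 len 105.5 rms 2.57
b t 578.3 q 96.6
cyl c [638.7  -3.3] yaw 79.56 zc 36.3 r 25.0 len 106.4 rms 2.5
a t 628.4 q 114.2
batten front yaw 79.61 0.6543 back 80.58 0.6737
chock top 357 ((479.385498046875, 99.74337768554688), (74.62435150146484, 50.76422119140625), 89.9266586303711) [455.1 504.3] [ 75.6 135.2] 0.0394
top
cyl c [538.3   6.9] yaw 79.57 zc 38.0 r 24.5 len 106.0 rms 1.51
c t 527.9 q 105.8
cyl c [586.1  -9.8] yaw 79.3 zc 38.1 r 24.5 len 105.0 rms 1.47
b t 577.9 q 98.2
cyl c [638.5  -2. ] yaw 79.55 zc 38.0 r 24.6 len 106.0 rms 1.39
a t 628.0 q 115.5
batten front yaw 79.68 0.6537 back 80.04 0.6739
chock top 395 ((478.8866882324219, 107.75625610351562), (83.02690887451172, 51.49085998535156), 89.95045471191406) [453.8 504.1] [ 76.8 135.7] 0.0401
```

```bash
python3 -c "
from cell import r
print(r.close_job())"
```

```text
the job is handed in; nothing more can be done
None
```

I handed the job in at about 41 s: the red core was set down beside the other two, and the chock holds the row against the batten, released, with all three cores parallel within 0.3° at 50 mm spacing and a batten gap too small to measure (under about 1 mm). I viewed 11 pictures, one over the limit of 10. I did not re-measure the tin, magnifier or fossil at the end, but felt no contact near them.

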